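# Lay out the amber display blocks in a neat row under the tray's keeper rail

### The arm

A 6-joint arm with a two-finger parallel gripper is mounted at the origin on the work surface. World frame = base frame: x ahead of the robot, y to its left, z up, the work surface at z = 0. Lengths are in mm, angles in rad, forces in N, time in s.
With the tool pointing down it reaches from about 400 to 925 mm from the base axis. Payload 12.5 kg.
Tool frame: the origin (TCP) lies at the very end of the fingers, on their centre line; the grasp point (between the pads) lies 19 mm behind it (env.grip_point_offset is the distance from the TCP to the grasp point, in mm); z points along the fingers, y is the direction in which the jaws open and shut (so a half turn about z gives the same grasp; the last joint's range is limited). The gripper opens to 95 mm and grips with 3 to 60 N. Pads are 20 mm wide; open, the fingers measure 119 mm over their backs; the gripper's body (75 mm by 180 mm) begins 59 mm behind the grasp point.
Start: joints at [-1.346, 0.491, 1.559, -0, 1.092, -0.106], TCP at [203.023, -591.125, 214.661] pointing down, gripper open.
Joint ranges: [-3.1, 3.1], [-0.84, 2.19], [0.05, 2.79], [-1.13, 4.28], [0.06, 2.93], [-2.69, 2.69]. Speed limits (rad/s): [2.22, 2.22, 2.79, 3.14, 3.14, 3.14].

### API

Orientations are given as [roll, pitch, yaw] about the fixed x, y, z axes, in that order (R = Rz(yaw) Ry(pitch) Rx(roll)).
In Python, from cell import env gives the robot as it stands.
- The arm moves only by the tool drive_tool, never from a script. Its argument "commands" is a list of rows, each an object of numbers: "dx", "dy", "dz": the shift along the world's x, y, z in mm; "yaw": the turn about the world's z in degrees. In form: [{"dx": .., "dy": .., "dz": .., "yaw": ..}, ...]. A call has 1 to 5 rows; each row shifts and turns the commanded pose from where the row before left it; what a row does not reach is not made up. A row lasts 1/12 s, in which the tool goes at most 41.7 mm and 7.16 degrees, less where a joint would pass 70% of its speed; a pose out of reach is approached as far as the arm can. A call with a gripper value outside its range is refused whole. "grip" is the opening, from 0 (shut) to 1 (fully open), set as the call begins (left out, the last holds). The fingers move at their own pace and stop on an object; the grip force is fixed at half the most. Time passes only in rows, so rows that do not move let the fingers close. It gives the time, the measured TCP pose, the force and the opening at its end, in the units of the state.
- env.state(): the state, without advancing time (a new reading comes with each control period).
- env.read_camera(name): name is "scene" or "top" or "wrist"; returns the picture (400x640x3 uint8, red, green, blue); there is no depth.
- env.calibration(name): a dict with "intrinsics" (3x3 intrinsics, pixels), "rvec" (rotation vector, rad) and "tvec" (3), from world to camera coordinates, as OpenCV has them. Camera axes: x right, y down, z forward; pixel columns grow to the right and rows downward; lengths in mm; the calibration is good to about 2 mm. A picture is of the moment at which its call begins: read the wrist's pose just before it. calibration takes no time and is no camera call; for the wrist camera it gives the pose at the moment of the call.
- env.job_done(): hands the job in, once; it reports no verdict.
Trained networks look in the newest picture that a camera, given by its name, has taken for a name from the list of things; names that differ only in an ending like _2 or _b are one class to them, and where a whole thing is asked for, a point or a joint stands for the part that bears it (a point fixed in the world has none). Each returns a list of dicts, best first, with "conf" (0 to 1); they miss things now and then, are a little off and sometimes report something else, mostly with a low value. They report only what shows in the picture. A call takes as long as a camera call. They do not tell look-alikes from the thing itself.
- env.trace(query, camera): "pixels" (400x640 bool, what is visible of it) and "pixel" ([column, row] in pixels, amid what is visible of it).
- env.place_of(query, camera): "pixel" ([column, row] in pixels: a listed point, or the origin of a listed thing).
The state is a dict: "t": time; "joints": joint angles; "qvel": joint speeds; "tau": joint torques, N m; "eef_pos": TCP position; "tcp_rot": TCP orientation; "ft_force": force on the tool from outside, world axes, zero at the start; "moment": the same for the moment, N m; "opening": opening from 0.0 (shut) to 1.0 (fully open).
Only numpy, scipy, OpenCV 4.12 (cv2) and the standard library are available. Lean on these libraries where they do the work, as an engineer would, in place of code of your own. Each camera call takes 0.05 s, during which the arm holds its last target.

### The job

Move the three amber display blocks from the sloping rack into the tray, each lying flat in front of the colour chip that matches its stone, as one neat row: centred on the chip, square to the tray, and with its far end tucked under the keeper rail and pushed right up against the far wall. Lay them down gently, without dropping them or letting them fall flat, and leave the coffee cup, pliers and tumbler where they are.

Things in the scene. Friction and masses are not known exactly. Their poses are not given: they have to be found in the camera images.
- rack: Sloping cream display rack, fixed. Its board, 236 mm wide (y) and 132 mm along the slope, is high on the robot's side and falls at 30 degrees towards the rack's +x; a 12 mm high wooden ledge runs along its low edge. Three blocks lie on the board side by side, about 70 mm apart along y, low ends on the ledge. Origin: centre of the underside on the table, z up
- tray: Olive cardboard tray, fixed, 132 (x) x 252 (y) mm outside, walls 6 mm thick, floor top at z 0.008; inside x -0.060 to 0.060, y -0.120 to 0.120. Near (-x, robot side) and side walls rise to z 0.046, the far (+x) wall to z 0.028 and carries the keeper rail. Three pale places on the floor at y -0.066, 0 and 0.066, one in front of each colour chip. Origin: centre of the underside
- tray_keeper (a point): Middle of the free (-x) lower edge of the tray's aluminium keeper rail, a 4 mm thick strip on the far wall that overhangs the floor by 20 mm along the whole inside width (y). Its underside is 20 mm above the floor, its top 24 mm. In the tray frame this point is at x 0.040, z 0.028. Axes as the tray's
- coffee: Takeaway coffee cup with white lid, 82 mm across, 112 mm tall, loose bystander. Origin: centre of its underside
- pliers: Pink-handled pliers lying flat, 150 mm long, 12 mm thick, loose bystander. Origin at the pivot, on the underside; jaws to +x
- tumbler: Amber glass tumbler, 68 mm across, 85 mm tall, loose bystander. Origin: centre of its underside
- block_cherry: Display block, loose, about 150 g: black base 110 (x) x 50 (y) x 14 (z) mm with brass end strips, and fixed on its middle a stone of very dark red (cherry) amber, 46 (x) x 24 (y) mm with upright sides from z 0.014 to 0.038, then a smaller crown up to z 0.043. Grip it by the stone's 24 mm. Origin: centre of the base's underside, z up through the stone, x along the base
- chip_cherry: Very dark red (cherry) colour chip, 18 (x) x 40 (y) x 3 mm, fixed on top of the tray's keeper rail: marks the place for the cherry block. Axes as the tray's. Origin: centre of its underside; in this frame a block lying home and centred has its origin at x -0.048, y 0, z -0.024
- block_honey: Display block, loose, about 150 g: black base 110 (x) x 50 (y) x 14 (z) mm with brass end strips, and fixed on its middle a stone of orange (honey) amber, 46 (x) x 24 (y) mm with upright sides from z 0.014 to 0.038, then a smaller crown up to z 0.043. Grip it by the stone's 24 mm. Origin: centre of the base's underside, z up through the stone, x along the base
- chip_honey: Orange (honey) colour chip, 18 (x) x 40 (y) x 3 mm, fixed on top of the tray's keeper rail: marks the place for the honey block. Axes as the tray's. Origin: centre of its underside; in this frame a block lying home and centred has its origin at x -0.048, y 0, z -0.024
- block_lemon: Display block, loose, about 150 g: black base 110 (x) x 50 (y) x 14 (z) mm with brass end strips, and fixed on its middle a stone of pale yellow (lemon) amber, 46 (x) x 24 (y) mm with upright sides from z 0.014 to 0.038, then a smaller crown up to z 0.043. Grip it by the stone's 24 mm. Origin: centre of the base's underside, z up through the stone, x along the base
- chip_lemon: Pale yellow (lemon) colour chip, 18 (x) x 40 (y) x 3 mm, fixed on top of the tray's keeper rail: marks the place for the lemon block. Axes as the tray's. Origin: centre of its underside; in this frame a block lying home and centred has its origin at x -0.048, y 0, z -0.024
Things that resemble listed ones, but are neither listed nor needed, are in the scene too. What is shaped like the block_honey but blue is not meant.

How it is judged (in metres and radians):
At the end, for the whole second after the job is handed in: Each block lies in the place of its own colour: stone up and level within 0.05 rad, on the tray floor under the keeper rail, its far end within about 4 mm of the far wall, centred on its chip within 8 mm, square to the tray within 0.09 rad, at rest (x of block_cherry in the frame of chip_cherry between -0.0525 and -0.044 m and y of block_cherry in the frame of chip_cherry between -0.008 and 0.008 m and z of block_cherry in the frame of chip_cherry between -0.028 and -0.021 m and angle between the x axis of block_cherry and the x axis of chip_cherry, either way round below 0.09 rad and angle between each of block_cherry, block_honey, block_lemon's own z axis and vertical below 0.05 rad and linear speed of each of block_cherry, block_honey, block_lemon below 0.01 m/s and x of block_honey in the frame of chip_honey between -0.0525 and -0.044 m and y of block_honey in the frame of chip_honey between -0.008 and 0.008 m and z of block_honey in the frame of chip_honey between -0.028 and -0.021 m and angle between the x axis of block_honey and the x axis of chip_honey, either way round below 0.09 rad and x of block_lemon in the frame of chip_lemon between -0.0525 and -0.044 m and y of block_lemon in the frame of chip_lemon between -0.008 and 0.008 m and z of block_lemon in the frame of chip_lemon between -0.028 and -0.021 m and angle between the x axis of block_lemon and the x axis of chip_lemon, either way round below 0.09 rad); the robot touches nothing.
It fails at once if the coffee cup, pliers or tumbler is moved by more than 25 mm (distance of any of coffee, pliers, tumbler from where it was at the start of the episode above 0.025 m).
It fails at once if a block is dropped or let fall over (it turns faster than 6 rad/s or moves faster than 1 m/s) (angular speed of any of block_cherry, block_honey, block_lemon above 6 rad/s or linear speed of any of block_cherry, block_honey, block_lemon above 1 m/s).
It also fails if it takes over 72 s, if anything falls off the work surface, if the arm or the gripper's body presses on something with over 40 N, if the wrist force passes 120 N, or if a joint passes its speed limit or range.

## Working session

There is one attempt and no reset: what is moved stays moved. The work goes in short steps, Python scripts to look and compute and a tool call to move; the robot and the scene stay as the last step left them, time stands still between calls to the robot, and variables do not carry over. Pictures are saved under pics/ and viewed, and the job is handed in when it is done.

Besides the shell and the picture viewer there is one more tool, called after "Call:" by a JSON object that holds its "fn" and its "kwargs", one argument or row to a line. drive_tool: Moves the arm, as the interface text tells. Its arguments: {"type":"object","properties":{"commands":{"type":"array"},"grip":{"type":"number"}},"required":["commands"]}

```bash
ls; mkdir -p pics; python3 - <<'E'
from cell import env
import cv2,numpy as np
print(env.state())
for n in ["scene","top"]:
    im=env.read_camera(n); cv2.imwrite(f"pics/{n}0.png",im[:,:,::-1])
    print(n,env.calibration(n))
E
```

```text
pics
{'t': 0.0, 'joints': array([-1.34562497e+00,  4.91533949e-01,  1.55944328e+00, -2.96861148e-05,
        1.09165905e+00, -1.05595987e-01]), 'qvel': array([-0.00048021, -0.00044876, -0.0008018 ,  0.00021572, -0.00103846,
        0.00132513]), 'tau': array([-1.03592552e-03, -6.12643290e+01, -2.58189100e+01,  6.91403914e-02,
        4.81019507e-02, -1.06462298e-04]), 'eef_pos': array([ 202.94570643, -590.88849763,  214.07977456]), 'tcp_rot': array([-3.14055207e+00, -8.38153985e-05,  3.30780995e-01]), 'ft_force': array([0.27349106, 0.27451987, 0.10256749]), 'moment': array([0.01963303, 0.01592485, 0.01472402]), 'opening': 0.999384669899001}
scene {'intrinsics': array([[509.33797856,   0.        , 313.00344634],
       [  0.        , 509.33797856, 204.73706033],
       [  0.        ,   0.        ,   1.        ]]), 'rvec': array([ 2.35127553,  0.94500948, -0.32528705]), 'tvec': array([-409.81603774, -264.02120582, 1314.05697086])}
top {'intrinsics': array([[453.09473958,   0.        , 315.70452155],
       [  0.        , 453.09473958, 197.75307906],
       [  0.        ,   0.        ,   1.        ]]), 'rvec': array([ 2.11462407, -2.14078461,  0.1926767 ]), 'tvec': array([  11.51152892,  568.8681875 , 1067.41959106])}
```

View pics/scene0.png

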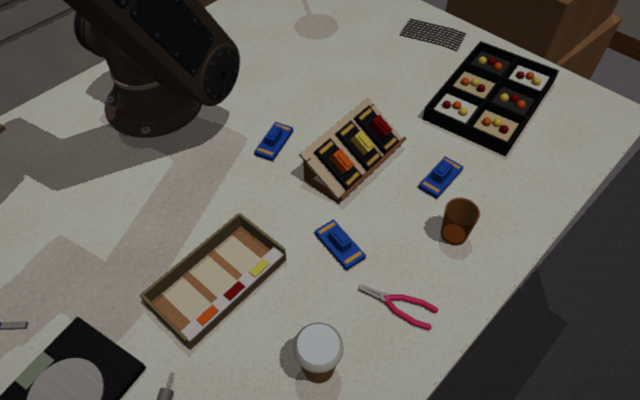

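View pics/top0.png

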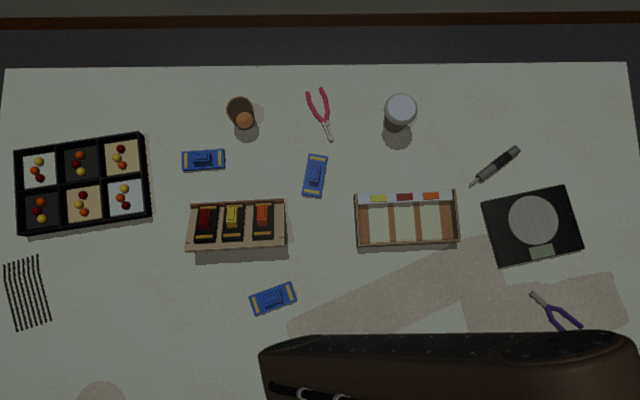

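```bash
cat > h.py <<'E'
from cell import env
import cv2,numpy as np
from scipy.optimize import least_squares
def cal(n):
    c=env.calibration(n); return c['intrinsics'],np.array(c['rvec'],float),np.array(c['tvec'],float)
def proj(P,c): return cv2.projectPoints(np.atleast_2d(np.float64(P)),c[1],c[2],c[0],None)[0].reshape(-1,2)
def ray(px,c):
    R=cv2.Rodrigues(c[1])[0]; d=R.T@np.linalg.inv(c[0])@[px[0],px[1],1]; return -R.T@c[2],d
def onz(px,c,z):
    o,d=ray(px,c); return o+d*(z-o[2])/d[2]
def tri(obs):
    # obs list of (px,cal)
    f=lambda X: np.concatenate([proj(X,c)[0]-p for p,c in obs])
    r=least_squares(f,[600,0,30]); return r.x,np.abs(r.fun).max()
E
python3 - <<'E'
from h import *
C={n:cal(n) for n in ["scene","top"]}
import pickle
D={}
for q in ["tray","tray_keeper","chip_cherry","chip_honey","chip_lemon","block_cherry","block_honey","block_lemon","rack","coffee","pliers","tumbler"]:
    obs=[]
    for n in C:
        r=env.place_of(q,n); D[q,n]=r
        print(q,n,[(np.round(a['pixel'],1).tolist(),round(a['conf'],2)) for a in r[:3]])
        if r: obs.append((np.array(r[0]['pixel']),C[n]))
    if len(obs)==2: print('   ',*[np.round(v,1) for v in tri(obs)])
pickle.dump(D,open('D.pkl','wb')); print(env.state()['t'])
E
```

```text
tray scene [([218.7, 281.2], 0.94)]
tray top [([401.3, 219.0], 0.91)]
    [ 519.9 -215.9   -2.9] 0.5
tray_keeper scene [([228.6, 287.2], 0.72)]
tray_keeper top [([402.8, 201.6], 0.83), ([263.1, 218.9], 0.66), ([406.0, 194.9], 0.19)]
    [ 559.3 -217.3   26.5] 1.0
chip_cherry scene [([233.4, 289.8], 0.57)]
chip_cherry top [([404.5, 197.3], 0.6)]
    [ 571.5 -217.7   32.1] 0.4
chip_honey scene [([210.6, 313.3], 0.63), ([234.1, 290.7], 0.2)]
chip_honey top [([429.1, 193.9], 0.65)]
    [ 579.1 -278.4   35.7] 0.6
chip_lemon scene [([256.8, 265.7], 0.7)]
chip_lemon top [([380.5, 198.0], 0.47)]
    [ 569.1 -155.6   41. ] 0.6
block_cherry scene [([373.9, 134.3], 0.69), ([226.8, 291.0], 0.33)]
block_cherry top [([206.1, 224.0], 0.87)]
    [506.8 274.1  36.7] 1.2
block_honey scene [([273.7, 143.9], 0.93), ([338.6, 245.8], 0.89), ([340.2, 166.3], 0.76)]
block_honey top [([313.3, 174.2], 0.92), ([209.4, 161.4], 0.9), ([273.0, 296.1], 0.76)]
    [549.4 -25.8 273.5] 18.3
block_lemon scene [([356.2, 148.0], 0.73)]
block_lemon top [([236.6, 225.8], 0.62)]
    [505.4 203.2  42.3] 1.5
rack scene [([352.2, 162.9], 0.86)]
rack top [([239.4, 228.0], 0.79)]
    [503.  201.4  -7.9] 0.0
coffee scene [([338.8, 163.7], 0.74), ([206.0, 315.5], 0.61), ([318.3, 364.8], 0.56)]
coffee top []
pliers scene []
pliers top [([328.9, 122.6], 0.9)]
tumbler scene [([453.9, 233.3], 0.76)]
tumbler top [([249.1, 122.4], 0.94)]
    [789.  185.4   6.6] 2.7
1.3
```

```bash
python3 - <<'E'
from h import *
c=cal("wrist"); o,d=ray(c[0][:2,2],c); s=env.state()
print(c[0],o-s['eef_pos'],d, onz(c[0][:2,2],c,20)-s['eef_pos'])
for p in [(0,0),(639,0),(0,399),(639,399)]: print(p,np.round(onz(p,c,20)-s['eef_pos']))
cv2.imwrite('pics/w0.png',env.read_camera("wrist")[:,:,::-1])
E
```

```text
[[278.3016983    0.         315.91298818]
 [  0.         278.3016983  202.81247013]
 [  0.           0.           1.        ]] [ 72.8706832   25.43497399 169.02999517] [-0.25750753 -0.08880923 -0.96218646] [ -24.46146632   -8.13295138 -194.65519595]
(0, 0) [  84.  405. -195.]
(639, 0) [ 318. -275. -195.]
(0, 399) [-525.  386. -195.]
(639, 399) [-174. -639. -195.]
```

View pics/w0.png

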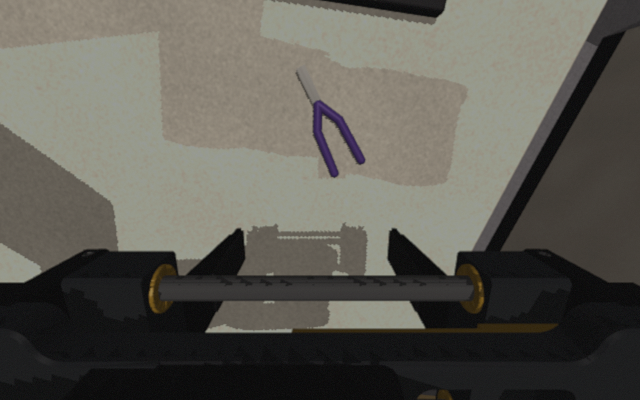

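Call:
{"fn": "drive_tool", "kwargs": {
  "commands": [
    {"dx": 19, "dy": 31, "yaw": -1.5},
    {"dx": 19, "dy": 31, "yaw": -1.5},
    {"dx": 19, "dy": 31, "yaw": -1.5},
    {"dx": 19, "dy": 31, "yaw": -1.5},
    {"dx": 19, "dy": 31, "yaw": -1.5}
  ]
}}

```text
invalid input
```

Call:
{"fn": "drive_tool", "kwargs": {
  "commands": [
    {"dx": 19, "dy": 31, "yaw": -1.5},
    {"dx": 19, "dy": 31, "yaw": -1.5},
    {"dx": 19, "dy": 31, "yaw": -1.5},
    {"dx": 19, "dy": 31, "yaw": -1.5},
    {"dx": 19, "dy": 31, "yaw": -1.5}
  ]
}}

```text
invalid input
```

Call:
{"fn": "drive_tool", "kwargs": {
  "commands": [
    {"dx": 19, "dy": 31, "yaw": -1.5},
    {"dx": 19, "dy": 31, "yaw": -1},
    {"dx": 0},
    {"dx": 0}
  ]
}}

```text
invalid input
```

```bash
python3 - <<'E'
from h import *
import pickle
s=env.state(); c=cal("wrist")
im=env.read_camera("wrist"); cv2.imwrite('pics/w1.png',im[:,:,::-1])
pickle.dump((im,c),open('w1.pkl','wb'))
print(s['t'],s['eef_pos'],s['tcp_rot'])
for q,off in [("tray",0),("tray_keeper",28),("chip_cherry",32),("chip_honey",32),("chip_lemon",32)]:
    r=env.place_of(q,"wrist"); print(q,[(np.round(a['pixel'],1).tolist(),round(a['conf'],2),np.round(onz(a['pixel'],c,off),1)) for a in r[:2]])
E
```

```text
1.35 [ 203.03102327 -591.12728366  214.64052452] [3.14150703e+00 4.38961514e-06 3.30808353e-01]
tray []
tray_keeper []
chip_cherry []
chip_honey []
chip_lemon []
```

View pics/w1.png

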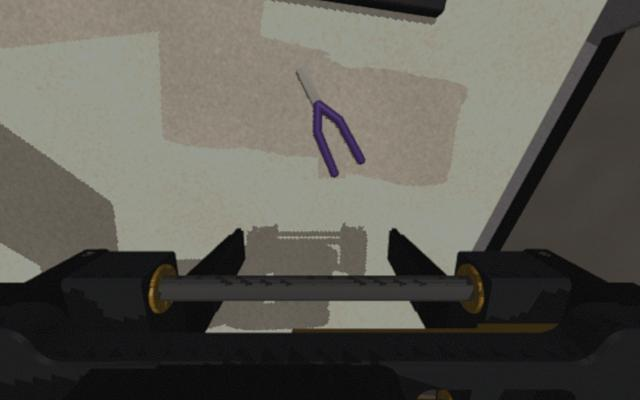

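Call:
{"fn": "drive_tool", "kwargs": {
  "commands": [
    {"dx": 19, "dy": 31, "dz": 0, "yaw": -1.5},
    {"dx": 19, "dy": 31, "dz": 0, "yaw": -1.5},
    {"dx": 19, "dy": 31, "dz": 0, "yaw": -1.5},
    {"dx": 19, "dy": 31, "dz": 0, "yaw": -1.5},
    {"dx": 19, "dy": 31, "dz": 0, "yaw": -1.5}
  ]
}}

```text
t: 2.07
eef_pos: [298.5, -434.6, 214.7]
tcp_rot: [3.141, -0.0, 0.198]
ft_force: [0.4, 0.3, 0.2]
opening: 1.0
```

Call:
{"fn": "drive_tool", "kwargs": {
  "commands": [
    {"dx": 19, "dy": 31, "dz": 0, "yaw": -1.5},
    {"dx": 19, "dy": 31, "dz": 0, "yaw": -1.5},
    {"dx": 19, "dy": 31, "dz": 0, "yaw": -1.5},
    {"dx": 19, "dy": 31, "dz": 0, "yaw": -1.5},
    {"dx": 19, "dy": 31, "dz": 0, "yaw": -1.5}
  ]
}}

```text
t: 2.48
eef_pos: [393.6, -279.5, 214.9]
tcp_rot: [3.141, -0.0, 0.068]
ft_force: [0.5, -0.5, -0.0]
opening: 1.001
```

Call:
{"fn": "drive_tool", "kwargs": {
  "commands": [
    {"dx": 19, "dy": 31, "dz": 0, "yaw": -1.5},
    {"dx": 19, "dy": 31, "dz": 0, "yaw": -1},
    {"dx": 0, "dy": 0, "dz": 0, "yaw": 0}
  ]
}}

```text
t: 2.73
eef_pos: [433.0, -214.9, 214.9]
tcp_rot: [-3.141, -0.001, 0.028]
ft_force: [-0.3, 0.2, -0.1]
opening: 0.999
```

```bash
cat > look.py <<'E'
from h import *
import pickle,sys
s=env.state(); c=cal("wrist")
im=env.read_camera("wrist"); cv2.imwrite(f'pics/{sys.argv[1]}.png',im[:,:,::-1])
pickle.dump((im,c),open(f'{sys.argv[1]}.pkl','wb'))
print(s['t'],s['eef_pos'],s['tcp_rot'])
for a in sys.argv[2:]:
    q,z=a.split('='); z=float(z)
    r=env.place_of(q,"wrist"); print(q,[(np.round(a['pixel'],1).tolist(),round(a['conf'],2),np.round(onz(a['pixel'],c,z),1).tolist()) for a in r[:2]])
E
python3 look.py w1 tray=0 tray_keeper=28 chip_cherry=32 chip_honey=32 chip_lemon=32
```

```text
2.7333 [ 433.0253529  -214.90049797  214.88834514] [-3.14111248e+00 -7.13392911e-04  2.82229275e-02]
tray []
tray_keeper [([319.1, 82.1], 0.81, [558.1, -214.7, 28.0])]
chip_cherry [([321.6, 67.1], 0.77, [573.6, -217.1, 32.0])]
chip_honey [([380.0, 67.3], 0.7, [575.3, -284.5, 32.0])]
chip_lemon [([264.0, 66.6], 0.75, [572.3, -150.6, 32.0])]
```

View pics/w1.png

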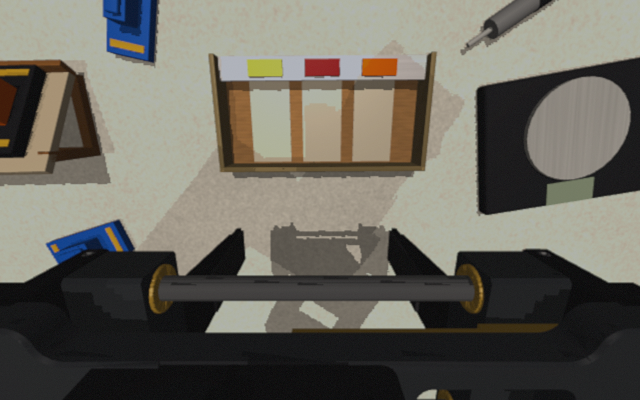

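```bash
python3 - <<'E'
from h import *
import pickle
W=pickle.load(open('w1.pkl','rb'))
def seg(im,c,seed):
    u,v=int(seed[0]),int(seed[1])
    lab=cv2.cvtColor(im,cv2.COLOR_RGB2LAB).astype(float)
    m=(np.linalg.norm(lab-np.median(lab[v-1:v+2,u-2:u+3].reshape(-1,3),0),axis=2)<28).astype(np.uint8)
    n,l,st,ce=cv2.connectedComponentsWithStats(m,connectivity=4)
    k=l[v,u]; return ce[k],st[k]
views={'wrist':W}
for n in ['scene','top']: views[n]=(env.read_camera(n),cal(n))
seeds={'wrist':[(264,67),(321,67),(380,67)],'top':[(380,198),(404,197),(430,196)],'scene':[(258,268),(235,291),(208,314)]}
obs=[]
loc=np.array([[53,66,35],[53,0,35],[53,-66,35.]])
for n,(im,c) in views.items():
    for i,sd in enumerate(seeds[n]):
        p,st=seg(im,c,sd); w=onz(p,c,35); print(n,i,p.round(1),st,w.round(1)); obs.append((n,p,c,loc[i],w))
for n in ['wrist','top','scene',None]:
    o=[x for x in obs if n is None or x[0]==n]
    f=lambda q: np.concatenate([ (np.array([q[0]+np.cos(q[2])*l[0]-np.sin(q[2])*l[1],q[1]+np.sin(q[2])*l[0]+np.cos(q[2])*l[1]])-w[:2]) for (_,_,_,l,w) in o])
    r=least_squares(f,[520,-216,0.03]); print(n,r.x,np.abs(r.fun).max())
E
```

```text
wrist 0 [264.3  67. ] [247  59  35  17 578] [ 571.3 -151.5   35. ]
wrist 1 [321.7  67.3] [305  59  34  17 555] [ 572.9 -217.2   35. ]
wrist 2 [379.2  66.5] [362  59  35  16 544] [ 575.6 -283.    35. ]
scene 0 [258.8 266.8] [249 258  21  18 168] [ 571.3 -151.8   35. ]
scene 1 [233.6 290.4] [224 282  20  18 160] [ 574.6 -218.5   35. ]
scene 2 [206.9 314.9] [197 306  21  19 190] [ 576.9 -284.2   35. ]
top 0 [378.3 197.2] [370 194  17   8 114] [ 571.4 -152.3   35. ]
top 1 [404.2 196.7] [397 193  16   8 103] [ 571.8 -217.4   35. ]
top 2 [430.7 195.4] [423 192  17   8 110] [ 574.5 -283.9   35. ]
wrist [ 5.20284697e+02 -2.18931557e+02  3.23375504e-02] 0.39865047829960076
top [ 5.19589392e+02 -2.19105043e+02  2.34593995e-02] 0.7268509047596581
scene [ 5.21303539e+02 -2.20424484e+02  4.27328783e-02] 0.4284172063379401
None [ 5.20390936e+02 -2.19488190e+02  3.28641945e-02] 1.514359400488729
```

Call:
{"fn": "drive_tool", "kwargs": {
  "commands": [
    {"dx": 0, "dy": 41, "dz": 0, "yaw": 0},
    {"dx": 0, "dy": 41, "dz": 0, "yaw": 0},
    {"dx": 0, "dy": 41, "dz": 0, "yaw": 0},
    {"dx": 0, "dy": 41, "dz": 0, "yaw": 0},
    {"dx": 0, "dy": 41, "dz": 0, "yaw": 0}
  ]
}}

```text
t: 3.55
eef_pos: [430.6, -13.2, 214.8]
tcp_rot: [3.141, -0.0, 0.023]
ft_force: [0.4, 0.1, 0.7]
opening: 0.995
```

Call:
{"fn": "drive_tool", "kwargs": {
  "commands": [
    {"dx": -1, "dy": 41, "dz": 0, "yaw": 0},
    {"dx": -1, "dy": 41, "dz": 0, "yaw": 0},
    {"dx": -1, "dy": 41, "dz": 0, "yaw": 0},
    {"dx": -1, "dy": 41, "dz": 0, "yaw": 0},
    {"dx": -1, "dy": 41, "dz": 0, "yaw": 0}
  ]
}}

```text
t: 3.97
eef_pos: [425.8, 192.3, 214.8]
tcp_rot: [3.142, -0.0, 0.024]
ft_force: [1.7, -0.5, 0.4]
opening: 1.001
```

Call:
{"fn": "drive_tool", "kwargs": {
  "commands": [
    {"dx": 0, "dy": 0, "dz": 0, "yaw": 0},
    {"dx": 0, "dy": 0, "dz": 0, "yaw": 0}
  ]
}}

```text
t: 4.13
eef_pos: [425.8, 192.0, 214.5]
tcp_rot: [3.141, 0.0, 0.028]
ft_force: [0.1, -0.2, 0.9]
opening: 1.001
```

```bash
python3 look.py w2 rack=0 block_cherry=38 block_honey=38 block_lemon=38
```

```text
4.1333 [425.81032416 192.02890473 214.46154855] [3.14139667e+00 2.47301086e-04 2.83870409e-02]
rack []
block_cherry [([618.2, 73.5], 0.62, [568.1, -148.6, 38.0]), ([251.8, 117.9], 0.56, [507.6, 270.9, 38.0])]
block_honey [([472.4, 12.8], 0.69, [623.3, 28.7, 38.0]), ([363.1, 244.5], 0.61, [348.5, 126.6, 38.0])]
block_lemon [([301.7, 118.7], 0.85, [508.4, 211.6, 38.0])]
```

View pics/w2.png

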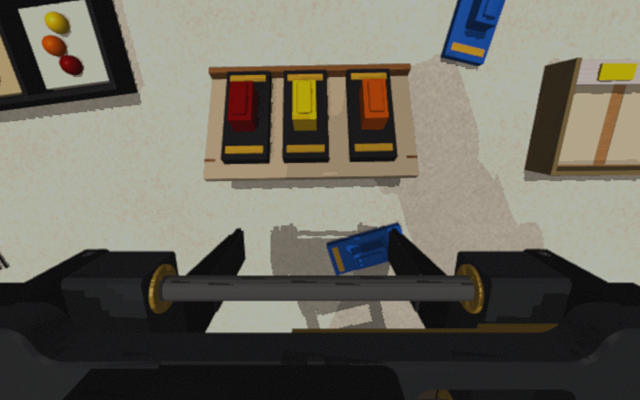

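```bash
python3 - <<'E'
import pickle,cv2
im,c=pickle.load(open('w2.pkl','rb'))
cv2.imwrite('pics/w2z.png',cv2.resize(im[55:195,195:430],None,fx=3.4,fy=3.4,interpolation=cv2.INTER_CUBIC)[:,:,::-1])
E
```

```text
(no output)
```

View pics/w2z.png

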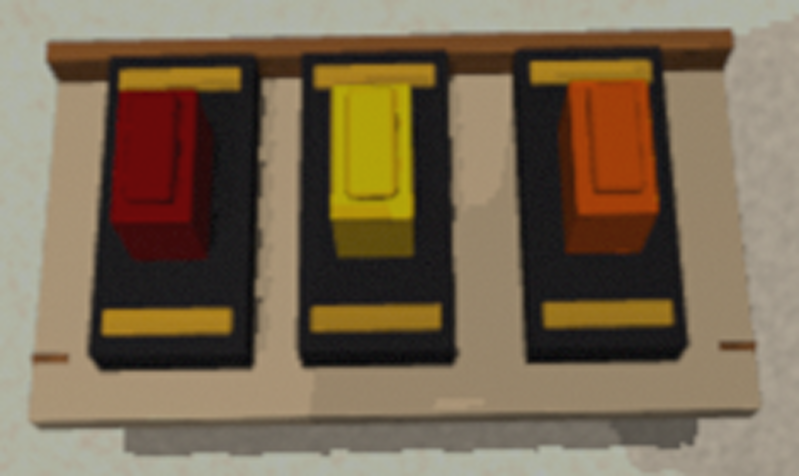

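```bash
cat > fit.py <<'E'
from h import *
from scipy.spatial.transform import Rotation as Rn
def fitblk(pz,c,org,sc,x0,pitch=None):
    px=np.array([ (np.array(p)+0.5)/sc-0.5+org for p in pz.values()]); L=np.array([LOC[k] for k in pz],float)
    def f(q):
        R=Rn.from_euler('ZYX',[q[3],q[4] if pitch is None else pitch,0]).as_matrix()
        return (proj(L@R.T+q[:3],c)-px).ravel()
    r=least_squares(f,list(x0)+[0.03,0.5],x_scale=[10,10,10,.1,.1],loss='soft_l1'); return r.x,np.sqrt(np.mean(r.fun**2)),r.fun.reshape(-1,2)
LOC=dict(TL=(55,25,14),TR=(55,-25,14),BR=(-55,-25,14),BL=(-55,25,14),sTL=(23,12,38),sTR=(23,-12,38),sBR=(-23,-12,38),sBL=(-23,12,38),rBR=(-23,-12,14),rBL=(-23,12,14))
E
python3 - <<'E'
from fit import *
import pickle
im,c=pickle.load(open('w2.pkl','rb'))
B=dict(
 honey=dict(TL=(515,50),TR=(658,48),BR=(688,345),BL=(527,352),sTL=(567,81),sTR=(649,80),sBR=(657,210),sBL=(565,212),rBR=(654,252),rBL=(565,252)),
 lemon=dict(TL=(303,54),TR=(446,52),BR=(456,353),BL=(299,357),sTL=(332,85),sTR=(412,84),sBR=(414,215),sBL=(331,218),rBR=(413,257),rBL=(335,257)),
 cherry=dict(TL=(110,58),TR=(257,56),BR=(254,357),BL=(90,355),sTL=(118,90),sTR=(195,90),sBR=(189,222),sBL=(112,219),rBR=(208,258),rBL=(133,259)))
y0=dict(honey=140,lemon=205,cherry=270)
for n,pz in B.items():
    for p in (None,np.pi/6):
        x,e,f=fitblk(pz,c,np.array([195,55]),3.4,(505,y0[n],40),p); print(n,x.round(3),round(e,2))
        S=x[:3]+Rn.from_euler('ZYX',[x[3],x[4] if p is None else p,0]).apply([0,0,14]); print('   stone root',S.round(1))
# rack board corners: ledge top far corners, near-top edge corners
E
```

```text
honey [5.11451e+02 1.34574e+02 4.74710e+01 4.20000e-02 5.43000e-01] 1.31
   stone root [518.7 134.9  59.5]
honey [5.11953e+02 1.34096e+02 4.49230e+01 4.60000e-02 5.00000e-01] 1.35
   stone root [518.9 134.4  57. ]
lemon [5.07884e+02 2.06558e+02 4.89000e+01 4.50000e-02 5.40000e-01] 0.54
   stone root [515.1 206.9  60.9]
lemon [5.08314e+02 2.06644e+02 4.64940e+01 4.60000e-02 5.00000e-01] 0.58
   stone root [515.3 207.   58.6]
cherry [5.05403e+02 2.72650e+02 4.43120e+01 5.00000e-02 5.30000e-01] 0.8
   stone root [512.5 273.   56.4]
cherry [5.05547e+02 2.72899e+02 4.33910e+01 4.90000e-02 5.00000e-01] 0.81
   stone root [512.5 273.2  55.5]
```

Call:
{"fn": "drive_tool", "kwargs": {
  "commands": [
    {"dx": 33, "dy": 5, "dz": 0, "yaw": 1},
    {"dx": 33, "dy": 5, "dz": 0, "yaw": 0},
    {"dx": 33, "dy": 5.3, "dz": -20, "yaw": 0},
    {"dx": 0, "dy": 0, "dz": -35, "yaw": 0},
    {"dx": 0, "dy": 0, "dz": -30, "yaw": 0}
  ],
  "grip": 0.47
}}

```text
t: 4.8
eef_pos: [526.7, 204.7, 128.2]
tcp_rot: [-3.141, -0.001, 0.04]
ft_force: [-0.2, -0.2, -1.6]
opening: 0.708
```

Call:
{"fn": "drive_tool", "kwargs": {
  "commands": [
    {"dx": 0, "dy": 0, "dz": -19, "yaw": 0},
    {"dx": 0, "dy": 0, "dz": 0, "yaw": 0},
    {"dx": 0, "dy": 0, "dz": 0, "yaw": 0}
  ]
}}

```text
t: 5.05
eef_pos: [525.2, 205.1, 110.5]
tcp_rot: [3.141, 0.002, 0.041]
ft_force: [-0.2, -0.5, 1.3]
opening: 0.507
```

```bash
python3 look.py w3; python3 - <<'E'
from h import *
cv2.imwrite('pics/s3.png',cv2.resize(env.read_camera('scene')[60:260,260:480],None,fx=3,fy=3)[:,:,::-1])
E
```

```text
5.05 [525.19544825 205.07810272 110.47860304] [3.14114487e+00 1.53259189e-03 4.10940953e-02]
```

View pics/w3.png

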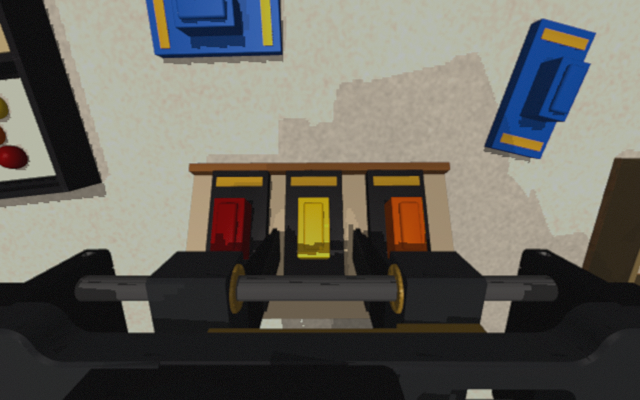

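View pics/s3.png

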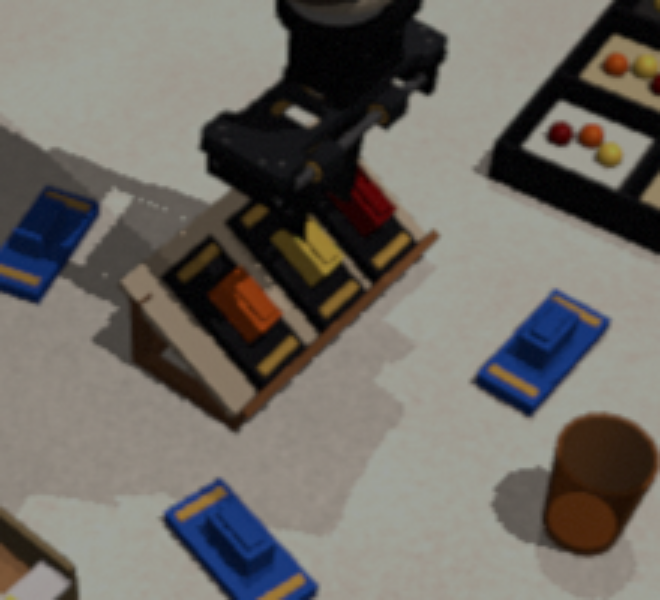

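```bash
python3 - <<'E'
import pickle,cv2
im,c=pickle.load(open('w3.pkl','rb'))
cv2.imwrite('pics/w3z.png',cv2.resize(im[155:275,185:455],None,fx=2.9,fy=2.9,interpolation=cv2.INTER_CUBIC)[:,:,::-1])
E
```

```text
(no output)
```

View pics/w3z.png

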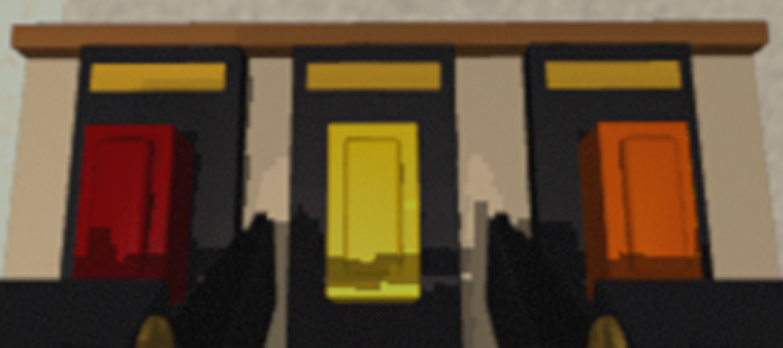

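```bash
cat >> fit.py <<'E'
def fitmulti(views,x0,pitch=np.pi/6):
    # views: list of (pz,c,org,sc)
    def f(q):
        R=Rn.from_euler('ZYX',[q[3],pitch,0]).as_matrix(); o=[]
        for pz,c,org,sc in views:
            px=np.array([(np.array(p)+0.5)/sc-0.5+org for p in pz.values()]); L=np.array([LOC[k] for k in pz],float)
            o.append((proj(L@R.T+q[:3],c)-px).ravel())
        return np.concatenate(o)
    r=least_squares(f,list(x0)+[0.04],x_scale=[10,10,10,.1]); return r.x,np.sqrt(np.mean(r.fun**2)),r.fun.reshape(-1,2)
E
python3 - <<'E'
from fit import *
import pickle
c2=pickle.load(open('w2.pkl','rb'))[1]; c3=pickle.load(open('w3.pkl','rb'))[1]
v2=lambda d:(d,c2,np.array([195,55]),3.4); v3=lambda d:(d,c3,np.array([185,155]),2.9)
B2=dict(
 honey=dict(TL=(515,50),TR=(658,48),BR=(688,345),BL=(527,352),sTL=(567,81),sTR=(649,80),sBR=(657,210),sBL=(565,212),rBR=(654,252),rBL=(565,252)),
 lemon=dict(TL=(303,54),TR=(446,52),BR=(456,353),BL=(299,357),sTL=(332,85),sTR=(412,84),sBR=(414,215),sBL=(331,218),rBR=(413,257),rBL=(335,257)),
 cherry=dict(TL=(110,58),TR=(257,56),BR=(254,357),BL=(90,355),sTL=(118,90),sTR=(195,90),sBR=(189,222),sBL=(112,219),rBR=(208,258),rBL=(133,259)))
B3=dict(lemon=dict(TL=(293,46),TR=(455,46),sTL=(328,123),sTR=(418,123),sBR=(420,300),sBL=(325,300)),
 honey=dict(TL=(527,45),TR=(691,45),sTL=(597,122),sTR=(688,122)),
 cherry=dict(TL=(82,46),TR=(243,46),sTL=(85,125),sTR=(174,125)))
y0=dict(honey=140,lemon=205,cherry=270)
for n in B2:
    for v in ([v3(B3[n])],[v2(B2[n]),v3(B3[n])]):
        x,e,f=fitmulti(v,(505,y0[n],45)); print(n,x.round(3),round(e,2),'root',(x[:3]+14*np.array([.5,0,.866])).round(1))
E
```

```text
honey [5.11217e+02 1.34308e+02 4.78320e+01 4.40000e-02] 0.41 root [518.2 134.3  60. ]
honey [5.11620e+02 1.34646e+02 4.88460e+01 4.60000e-02] 1.17 root [518.6 134.6  61. ]
lemon [5.08035e+02 2.06853e+02 4.86570e+01 4.00000e-02] 0.35 root [515.  206.9  60.8]
lemon [5.08123e+02 2.06658e+02 4.86520e+01 4.50000e-02] 0.53 root [515.1 206.7  60.8]
cherry [5.04581e+02 2.72819e+02 4.62450e+01 3.60000e-02] 0.24 root [511.6 272.8  58.4]
cherry [5.0524e+02 2.7173e+02 4.7641e+01 5.0000e-02] 0.75 root [512.2 271.7  59.8]
```

Call:
{"fn": "drive_tool", "kwargs": {
  "commands": [
    {"dx": 0, "dy": 1.5, "dz": -25, "yaw": 0.2},
    {"dx": 0, "dy": 0, "dz": -10, "yaw": 0},
    {"dx": 0, "dy": 0, "dz": -5, "yaw": 0},
    {"dx": 0, "dy": 0, "dz": 0, "yaw": 0}
  ]
}}

```text
t: 5.48
eef_pos: [524.9, 207.5, 70.6]
tcp_rot: [3.141, 0.001, 0.046]
ft_force: [-0.2, 0.2, -0.2]
opening: 0.471
```

Call:
{"fn": "drive_tool", "kwargs": {
  "commands": [
    {"dx": 0, "dy": 0, "dz": 0, "yaw": 0},
    {"dx": 0, "dy": 0, "dz": 0, "yaw": 0},
    {"dx": 0, "dy": 0, "dz": 0, "yaw": 0},
    {"dx": 0, "dy": 0, "dz": 0, "yaw": 0},
    {"dx": 0, "dy": 0, "dz": 0, "yaw": 0}
  ],
  "grip": 0
}}

```text
t: 5.9
eef_pos: [525.3, 207.7, 71.3]
tcp_rot: [-3.142, -0.001, 0.046]
ft_force: [-1.0, -0.8, 5.3]
opening: 0.249
```

Call:
{"fn": "drive_tool", "kwargs": {
  "commands": [
    {"dx": 0, "dy": 0, "dz": 0, "yaw": 0},
    {"dx": 0, "dy": 0, "dz": 2, "yaw": 0},
    {"dx": 0, "dy": 0, "dz": 4, "yaw": 0},
    {"dx": 0, "dy": 0, "dz": 10, "yaw": 0},
    {"dx": 0, "dy": 0, "dz": 15, "yaw": 0}
  ]
}}

```text
t: 6.32
eef_pos: [524.4, 207.5, 101.6]
tcp_rot: [3.141, 0.002, 0.046]
ft_force: [-0.8, -0.4, -2.1]
opening: 0.251
```

```bash
python3 look.py w4; python3 - <<'E'
from h import *
cv2.imwrite('pics/s4.png',cv2.resize(env.read_camera('scene')[60:260,260:480],None,fx=3,fy=3)[:,:,::-1])
E
```

```text
6.3167 [524.44120702 207.53227049 101.56623501] [3.14104750e+00 2.18025806e-03 4.63148192e-02]
```

View pics/w4.png

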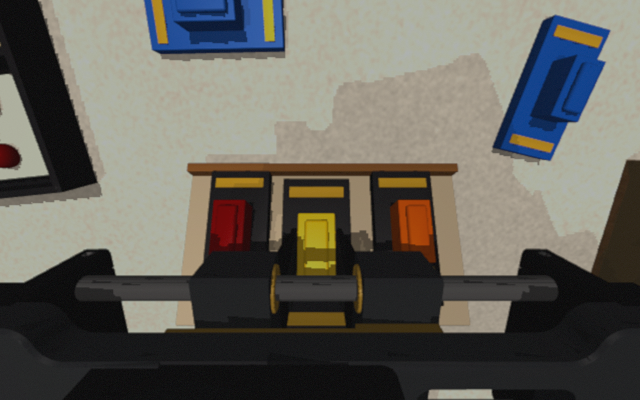

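View pics/s4.png

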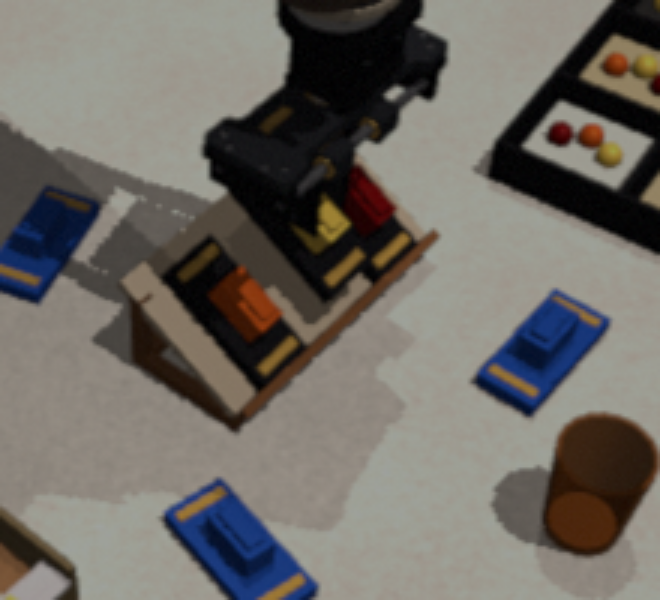

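Call:
{"fn": "drive_tool", "kwargs": {
  "commands": [
    {"dx": 0, "dy": 0, "dz": 31, "yaw": 0},
    {"dx": 0, "dy": 0, "dz": 32, "yaw": 0},
    {"dx": 0, "dy": -20, "dz": 0, "yaw": 0},
    {"dx": -1, "dy": -38, "dz": 0, "yaw": -0.2},
    {"dx": -1, "dy": -38, "dz": 0, "yaw": -0.2}
  ]
}}

```text
t: 6.83
eef_pos: [522.7, 111.3, 164.9]
tcp_rot: [3.142, -0.001, 0.042]
ft_force: [1.0, -0.2, -2.0]
opening: 0.245
```

Call:
{"fn": "drive_tool", "kwargs": {
  "commands": [
    {"dx": -1, "dy": -38, "dz": 0, "yaw": -0.2},
    {"dx": -1, "dy": -38, "dz": 0, "yaw": -0.2},
    {"dx": -1, "dy": -38, "dz": 0, "yaw": 0},
    {"dx": -1, "dy": -38, "dz": 0, "yaw": 0},
    {"dx": 0, "dy": -38, "dz": 0, "yaw": 0}
  ]
}}

```text
t: 7.25
eef_pos: [518.4, -80.0, 164.6]
tcp_rot: [-3.142, 0.0, 0.032]
ft_force: [1.5, 1.2, -1.4]
opening: 0.247
```

Call:
{"fn": "drive_tool", "kwargs": {
  "commands": [
    {"dx": 0, "dy": -38, "dz": 0, "yaw": 0},
    {"dx": 0, "dy": -26, "dz": -10, "yaw": 0},
    {"dx": 0, "dy": -11, "dz": -30, "yaw": 0},
    {"dx": 0, "dy": 0, "dz": -20, "yaw": 0},
    {"dx": 0, "dy": 0, "dz": 0, "yaw": 0}
  ]
}}

```text
t: 7.67
eef_pos: [517.1, -153.6, 101.2]
tcp_rot: [-3.139, 0.005, 0.031]
ft_force: [-1.0, 0.4, -1.8]
opening: 0.25
```

```bash
python3 look.py w5; python3 - <<'E'
from h import *
cv2.imwrite('pics/s5.png',cv2.resize(env.read_camera('scene')[150:350,120:340],None,fx=3,fy=3)[:,:,::-1])
import pickle
im,c=pickle.load(open('w5.pkl','rb'))
cv2.imwrite('pics/w5z.png',cv2.resize(im[100:300,180:450],None,fx=2.9,fy=2.9,interpolation=cv2.INTER_CUBIC)[:,:,::-1])
E
```

```text
7.6667 [ 517.12688597 -153.57266093  101.20283719] [-3.13916479  0.00531184  0.03051444]
```

View pics/w5z.png

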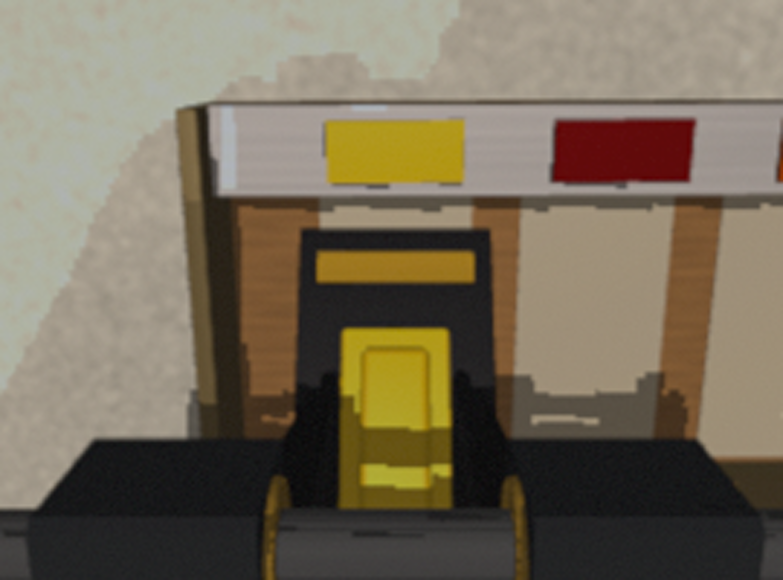

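View pics/s5.png

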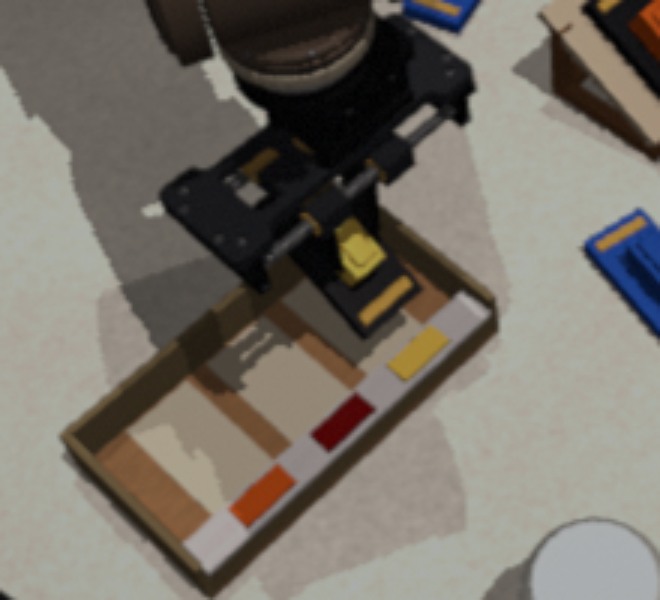

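Call:
{"fn": "drive_tool", "kwargs": {
  "commands": [
    {"dx": 1.5, "dy": 0, "dz": -28, "yaw": 0.1},
    {"dx": 0, "dy": 0, "dz": -10, "yaw": 0},
    {"dx": 0, "dy": 0, "dz": 0, "yaw": 0}
  ]
}}

```text
t: 8.02
eef_pos: [520.0, -152.5, 66.0]
tcp_rot: [-3.141, 0.002, 0.035]
ft_force: [0.0, -0.3, -2.4]
opening: 0.248
```

Call:
{"fn": "drive_tool", "kwargs": {
  "commands": [
    {"dx": 0, "dy": 0, "dz": -1.5, "yaw": 0},
    {"dx": 0, "dy": 0, "dz": 0, "yaw": 0}
  ]
}}

```text
t: 8.18
eef_pos: [520.7, -153.1, 66.1]
tcp_rot: [3.141, -0.0, 0.035]
ft_force: [-0.6, 1.4, -1.1]
opening: 0.251
```

Call:
{"fn": "drive_tool", "kwargs": {
  "commands": [
    {"dx": 0, "dy": 0, "dz": -1.5, "yaw": 0},
    {"dx": 0, "dy": 0, "dz": 0, "yaw": 0}
  ]
}}

```text
t: 8.35
eef_pos: [520.9, -153.3, 64.3]
tcp_rot: [3.141, -0.001, 0.034]
ft_force: [0.3, -0.3, -2.3]
opening: 0.249
```

```bash
cat >> fit.py <<'E'
def heldtheta(pz,c,org,sc,tcp,yaw,piv=(0,0,33),up=5.5):
    px=np.array([(np.array(p)+0.5)/sc-0.5+org for p in pz.values()]); L=np.array([LOC[k] for k in pz],float)-piv
    P=np.array(tcp)+[0,0,up]
    def f(q):
        R=Rn.from_euler('ZYX',[yaw,q[0],0]).as_matrix()
        return (proj((L+[q[1],0,0])@R.T+P+[0,q[2],0],c)-px).ravel()
    r=least_squares(f,[.4,0,0]); R=Rn.from_euler('ZYX',[yaw,r.x[0],0]).as_matrix()
    far=(np.array([55,0,0])-piv+[r.x[1],0,0])@R.T+P+[0,r.x[2],0]
    return np.degrees(r.x[0]),r.x[1:],np.sqrt(np.mean(r.fun**2)),far
def totray(p):
    d=np.array(p)-[520.4,-219.3,0]; c,s=np.cos(.032),np.sin(.032)
    return np.array([c*d[0]+s*d[1],-s*d[0]+c*d[1],d[2]])
E
python3 - <<'E'
from fit import *
import pickle
im,c=pickle.load(open('w5.pkl','rb'))
r=heldtheta(dict(TL=(301,229),TR=(490,229),sTL=(341,327),sTR=(449,328)),c,np.array([180,100]),2.9,[517.1,-153.6,101.2],.031)
print(r,totray(r[3]))
print(env.state()['eef_pos'])
E
```

```text
(np.float64(31.340400651604718), array([-0.14270828,  0.46888249]), np.float64(0.21185190164829656), array([ 546.7749166 , -152.2109003 ,   49.98249847])) [28.50789861 66.21089971 49.98249847]
[ 520.86298487 -153.34631211   64.30325773]
```

Call:
{"fn": "drive_tool", "kwargs": {
  "commands": [
    {"dx": -1.5, "dy": 0, "dz": -3.5, "yaw": 0},
    {"dx": 0, "dy": 0, "dz": 0, "yaw": 0},
    {"dx": 0, "dy": 0, "dz": 0, "yaw": 0}
  ]
}}

```text
t: 8.6
eef_pos: [519.1, -153.4, 60.1]
tcp_rot: [3.141, -0.0, 0.034]
ft_force: [0.2, 0.1, -2.0]
opening: 0.249
```

Call:
{"fn": "drive_tool", "kwargs": {
  "commands": [
    {"dx": 0, "dy": 0, "dz": -1, "yaw": 0},
    {"dx": 0, "dy": 0, "dz": 0, "yaw": 0},
    {"dx": 0, "dy": 0, "dz": 0, "yaw": 0}
  ]
}}

```text
t: 8.85
eef_pos: [519.1, -153.4, 59.1]
tcp_rot: [3.141, -0.0, 0.034]
ft_force: [-0.3, -0.4, -2.4]
opening: 0.249
```

Call:
{"fn": "drive_tool", "kwargs": {
  "commands": [
    {"dx": 0, "dy": 0, "dz": -1, "yaw": 0},
    {"dx": 0, "dy": 0, "dz": 0, "yaw": 0},
    {"dx": 0, "dy": 0, "dz": 0, "yaw": 0}
  ]
}}

```text
t: 9.1
eef_pos: [519.0, -153.3, 58.1]
tcp_rot: [3.142, 0.0, 0.034]
ft_force: [-0.5, 1.0, -1.7]
opening: 0.252
```

Call:
{"fn": "drive_tool", "kwargs": {
  "commands": [
    {"dx": -1, "dy": 0, "dz": -1.2, "yaw": 0},
    {"dx": -1, "dy": 0, "dz": -1, "yaw": 0},
    {"dx": 0, "dy": 0, "dz": 0, "yaw": 0}
  ]
}}

```text
t: 9.35
eef_pos: [517.3, -153.5, 56.2]
tcp_rot: [3.141, -0.001, 0.034]
ft_force: [0.3, 0.1, 2.1]
opening: 0.252
```

Call:
{"fn": "drive_tool", "kwargs": {
  "commands": [
    {"dx": -1.2, "dy": 0, "dz": -1, "yaw": 0},
    {"dx": -1.2, "dy": 0, "dz": -1, "yaw": 0},
    {"dx": 0, "dy": 0, "dz": 0, "yaw": 0}
  ]
}}

```text
t: 9.6
eef_pos: [514.7, -153.6, 54.4]
tcp_rot: [3.141, -0.001, 0.034]
ft_force: [-0.7, -0.4, 5.4]
opening: 0.245
```

```bash
cat > lookz.py <<'E'
from h import *
import pickle,sys
n=sys.argv[1]; s=env.state(); c=cal("wrist"); im=env.read_camera("wrist")
pickle.dump((im,c,s),open(n+'.pkl','wb'))
a=cv2.resize(im[100:275,180:450],None,fx=2.9,fy=2.9,interpolation=cv2.INTER_CUBIC)
cv2.imwrite(f'pics/{n}.png',a[:,:,::-1])
print(s['t'],s['eef_pos'].round(1),s['tcp_rot'].round(3),s['ft_force'].round(1),s['opening'])
E
python3 lookz.py w6
```

```text
9.6 [ 514.7 -153.6   54.4] [ 3.141e+00 -1.000e-03  3.400e-02] [-0.7 -0.4  5.4] 0.24534841892715983
```

View pics/w6.png

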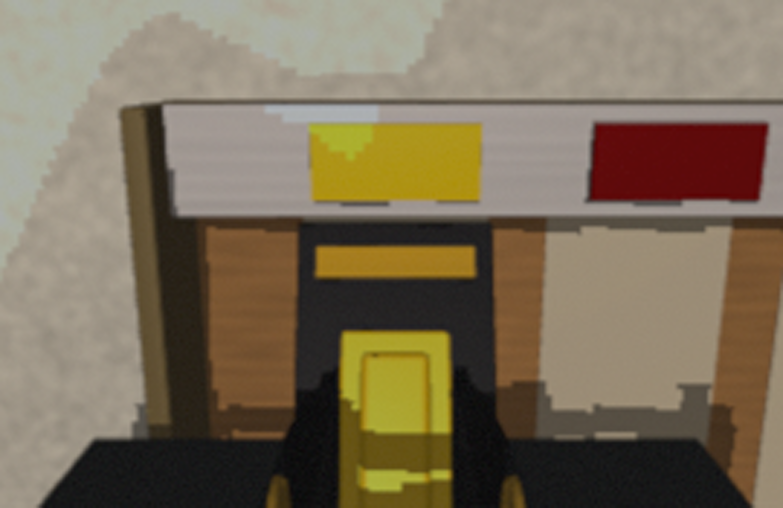

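```bash
cat >> fit.py <<'E'
LOC.update(bFL=(48,21,14),bFR=(48,-21,14),bNL=(38.5,21,14),bNR=(38.5,-21,14))
def brasscal(pz,c,org,sc,tcp,yaw,theta,off,piv=(0,0,33),up=5.5):
    R=Rn.from_euler('ZYX',[yaw,theta,0]).as_matrix(); P=np.array(tcp)+[0,off[1],up]
    out={}
    for k,p in pz.items():
        p=(np.array(p)+.5)/sc-.5+org
        o,d=ray(p,c); o=(o-P)@R+piv-[off[0],0,0]; d=d@R
        out[k]=(o+d*(14-o[2])/d[2]).round(1)
    return out
def held(name,pz,tcp=None):
    import pickle
    im,c,s=pickle.load(open(name+'.pkl','rb'))
    r=heldtheta(pz,c,np.array([180,100]),2.9,s['eef_pos'],s['tcp_rot'][2])
    print('theta %.1f'%r[0],'off',r[1].round(2),'rms %.2f'%r[2],'far tray',totray(r[3]).round(1),'tcp tray',totray(s['eef_pos']).round(1))
    return r
E
python3 - <<'E'
from fit import *
import fit,pickle
im,c=pickle.load(open('w5.pkl','rb'))
b=brasscal(dict(bFL=(317,251),bFR=(474,251),bNR=(475,283),bNL=(316,283)),c,np.array([180,100]),2.9,[517.1,-153.6,101.2],.031,np.radians(31.34),(-.14,.47)); print(b)
for k in b: LOC[k]=tuple(b[k])
held('w6',dict(bFL=(316,246),bFR=(475,246),bNR=(476,277),bNL=(315,277),sTL=(341,332),sTR=(450,331)))
E
```

```text
{'bFL': array([49. , 20.3, 14. ]), 'bFR': array([ 49. , -20.4,  14. ]), 'bNR': array([ 40.3, -20.5,  14. ]), 'bNL': array([40.3, 20.4, 14. ])}
theta 26.8 off [-1.05  0.36] rms 0.24 far tray [29.7 66.3  6.1] tcp tray [-3.5 65.9 54.4]
```

Call:
{"fn": "drive_tool", "kwargs": {
  "commands": [
    {"dx": 0, "dy": 0, "dz": 1, "yaw": 0},
    {"dx": 4, "dy": 0, "dz": 0, "yaw": 0},
    {"dx": 4, "dy": 0, "dz": 0, "yaw": 0},
    {"dx": 4, "dy": 0, "dz": 0, "yaw": 0},
    {"dx": 3, "dy": 0, "dz": 0, "yaw": 0}
  ]
}}

```text
t: 10.07
eef_pos: [530.1, -153.3, 54.8]
tcp_rot: [3.142, 0.0, 0.034]
ft_force: [-0.6, -0.7, 0.2]
opening: 0.247
```

Call:
{"fn": "drive_tool", "kwargs": {
  "commands": [
    {"dx": 0, "dy": 0, "dz": 0, "yaw": 0},
    {"dx": 0, "dy": 0, "dz": -1, "yaw": 0},
    {"dx": -1, "dy": 0, "dz": -1, "yaw": 0},
    {"dx": -1, "dy": 0, "dz": -1, "yaw": 0},
    {"dx": 0, "dy": 0, "dz": 0, "yaw": 0}
  ]
}}

```text
t: 10.48
eef_pos: [527.6, -153.5, 52.4]
tcp_rot: [3.141, -0.001, 0.034]
ft_force: [-2.1, 0.5, 6.7]
opening: 0.25
```

Call:
{"fn": "drive_tool", "kwargs": {
  "commands": [
    {"dx": -1, "dy": 0, "dz": -1, "yaw": 0},
    {"dx": -1, "dy": 0, "dz": -1, "yaw": 0},
    {"dx": -1, "dy": 0, "dz": -1, "yaw": 0},
    {"dx": 0, "dy": 0, "dz": 0, "yaw": 0}
  ]
}}

```text
t: 10.82
eef_pos: [524.4, -153.5, 49.4]
tcp_rot: [3.141, -0.0, 0.034]
ft_force: [-3.1, -0.3, 8.3]
opening: 0.249
```

```bash
sed -i 's/^LOC.update.*/LOC.update(bFL=(49,20.4,14),bFR=(49,-20.4,14),bNL=(40.3,20.4,14),bNR=(40.3,-20.4,14))/' fit.py; python3 lookz.py w7
```

```text
10.8167 [ 524.4 -153.5   49.4] [ 3.141 -0.     0.034] [-3.1 -0.3  8.3] 0.24852797797382375
```

View pics/w7.png

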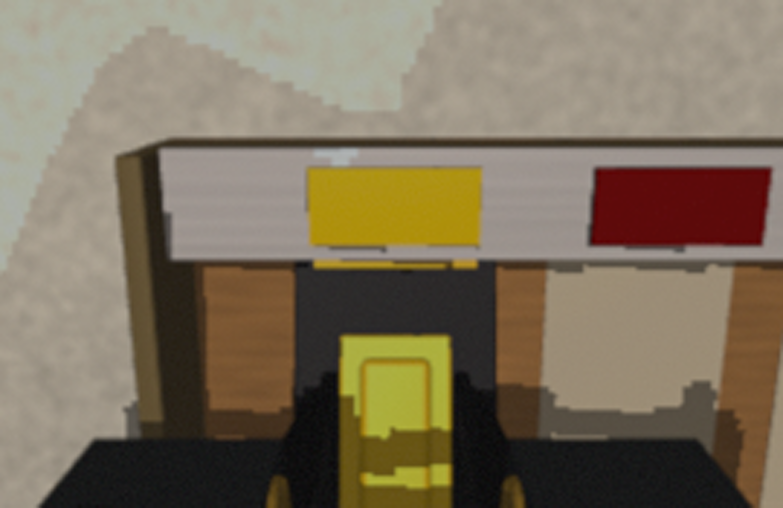

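```bash
python3 - <<'E'
from fit import *
held('w7',dict(bNR=(477,269),bNL=(314,269),sTL=(340,336),sTR=(451,335)))
E
```

```text
theta 20.3 off [-1.6   0.32] rms 0.15 far tray [44.8 66.1  5.4] tcp tray [ 6.1 65.7 49.4]
```

Call:
{"fn": "drive_tool", "kwargs": {
  "commands": [
    {"dx": 0, "dy": 0, "dz": -1, "yaw": 0},
    {"dx": -0.5, "dy": 0, "dz": -1, "yaw": 0},
    {"dx": -0.5, "dy": 0, "dz": -1, "yaw": 0},
    {"dx": 0, "dy": 0, "dz": 0, "yaw": 0}
  ]
}}

```text
t: 11.2
eef_pos: [522.8, -153.4, 46.5]
tcp_rot: [3.142, 0.001, 0.034]
ft_force: [-6.4, -2.1, 10.9]
opening: 0.25
```

Call:
{"fn": "drive_tool", "kwargs": {
  "commands": [
    {"dx": 0, "dy": 0, "dz": -1, "yaw": 0},
    {"dx": 0, "dy": 0, "dz": -1, "yaw": 0},
    {"dx": 0, "dy": 0, "dz": -1, "yaw": 0},
    {"dx": 0, "dy": 0, "dz": 0, "yaw": 0}
  ]
}}

```text
t: 11.53
eef_pos: [522.9, -153.3, 43.4]
tcp_rot: [-3.142, 0.001, 0.034]
ft_force: [-5.9, 0.2, 9.7]
opening: 0.249
```

```bash
python3 lookz.py w8
```

```text
11.5333 [ 522.9 -153.3   43.4] [-3.142e+00  1.000e-03  3.400e-02] [-5.9  0.2  9.7] 0.24930684357368552
```

View pics/w8.png

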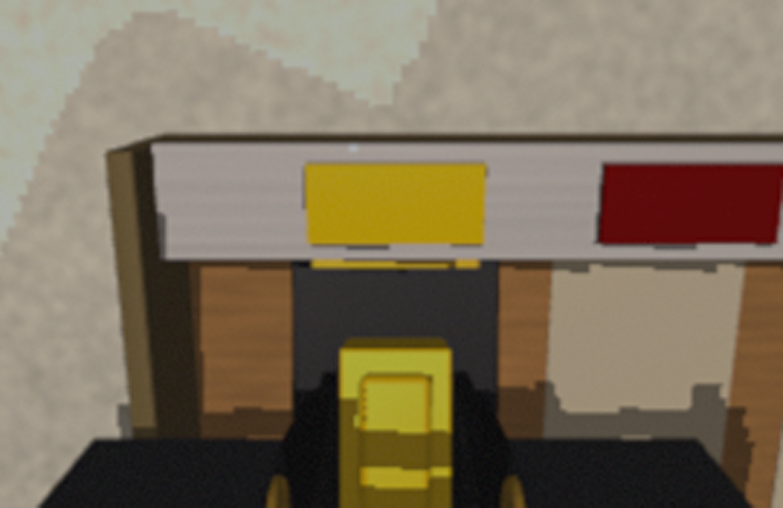

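```bash
python3 - <<'E'
from fit import *
held('w8',dict(bNR=(479,269),bNL=(313,269),sTL=(340,348),sTR=(452,348)))
E
```

```text
theta 14.7 off [-3.76  0.21] rms 0.13 far tray [45.8 66.2  3.9] tcp tray [ 4.6 65.9 43.4]
```

Call:
{"fn": "drive_tool", "kwargs": {
  "commands": [
    {"dx": 0, "dy": 0, "dz": 1.5, "yaw": 0},
    {"dx": 3, "dy": 0, "dz": 0.5, "yaw": 0},
    {"dx": 3, "dy": 0, "dz": 0, "yaw": 0},
    {"dx": 2, "dy": 0, "dz": 0, "yaw": 0},
    {"dx": 0, "dy": 0, "dz": 0, "yaw": 0}
  ]
}}

```text
t: 12.0
eef_pos: [532.0, -153.3, 44.8]
tcp_rot: [3.142, 0.0, 0.034]
ft_force: [0.1, 0.7, -1.9]
opening: 0.252
```

```bash
python3 lookz.py w9; python3 - <<'E'
from h import *
cv2.imwrite('pics/s9.png',cv2.resize(env.read_camera('scene')[180:350,130:340],None,fx=3.5,fy=3.5)[:,:,::-1])
E
```

```text
12.0 [ 532.  -153.3   44.8] [3.142 0.    0.034] [ 0.1  0.7 -1.9] 0.25186393956414593
```

View pics/w9.png

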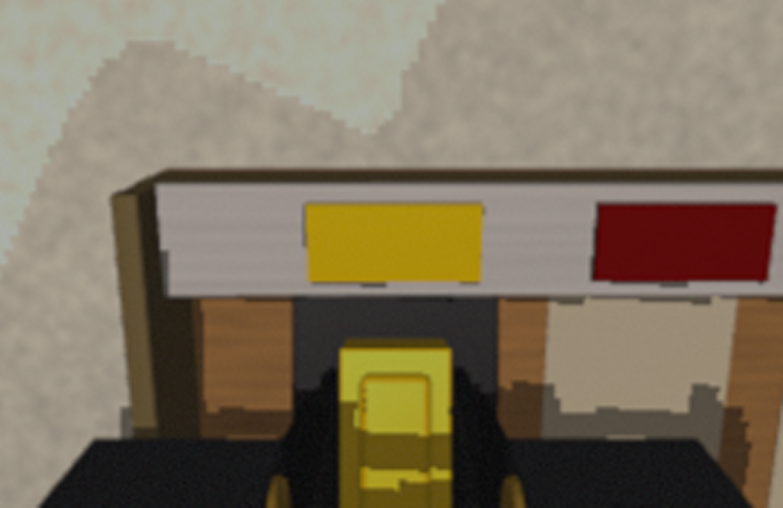

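View pics/s9.png

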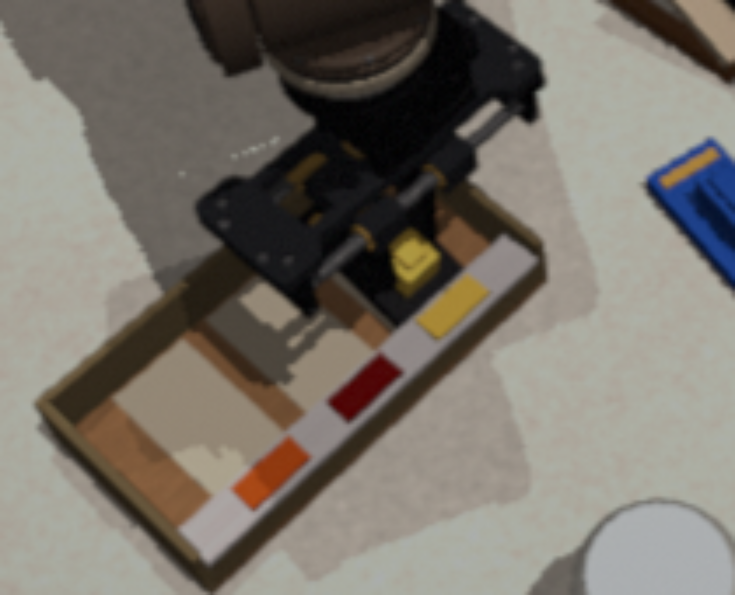

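Call:
{"fn": "drive_tool", "kwargs": {
  "commands": [
    {"dx": 0, "dy": 0, "dz": -1.5, "yaw": 0},
    {"dx": -0.9, "dy": 0, "dz": -1.2, "yaw": 0},
    {"dx": -0.9, "dy": 0, "dz": -1.2, "yaw": 0},
    {"dx": -0.9, "dy": 0, "dz": -1.2, "yaw": 0},
    {"dx": 0, "dy": 0, "dz": 0, "yaw": 0}
  ]
}}

```text
t: 12.52
eef_pos: [528.8, -153.4, 40.1]
tcp_rot: [3.141, -0.0, 0.034]
ft_force: [-1.7, -0.1, 4.0]
opening: 0.251
```

Call:
{"fn": "drive_tool", "kwargs": {
  "commands": [
    {"dx": -0.8, "dy": 0, "dz": -1.2, "yaw": 0},
    {"dx": -0.8, "dy": 0, "dz": -1.2, "yaw": 0},
    {"dx": -0.8, "dy": 0, "dz": -1.2, "yaw": 0},
    {"dx": 0, "dy": 0, "dz": 0, "yaw": 0}
  ]
}}

```text
t: 12.85
eef_pos: [526.3, -153.5, 36.5]
tcp_rot: [3.141, -0.0, 0.034]
ft_force: [-3.4, 0.1, 5.2]
opening: 0.25
```

```bash
python3 lookz.py w10; python3 - <<'E'
from h import *
cv2.imwrite('pics/s10.png',cv2.resize(env.read_camera('scene')[180:350,130:340],None,fx=3.5,fy=3.5)[:,:,::-1])
E
```

```text
12.85 [ 526.3 -153.5   36.5] [ 3.141 -0.     0.034] [-3.4  0.1  5.2] 0.250352978831837
```

View pics/w10.png

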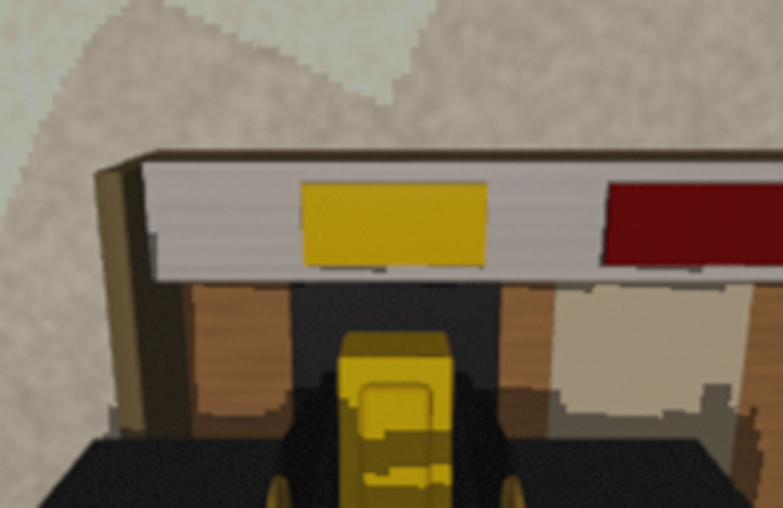

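View pics/s10.png

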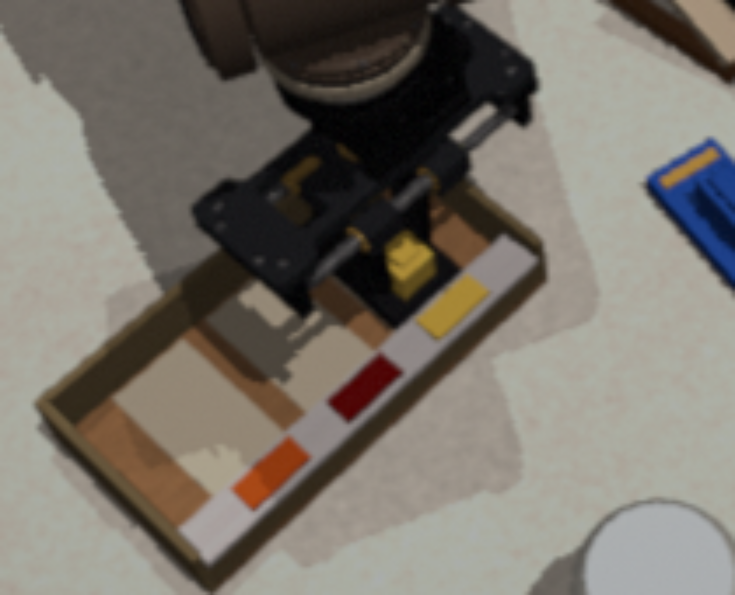

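```bash
cat >> fit.py <<'E'
LOC.update(rFL=(23,12,14),rFR=(23,-12,14))
def heldz(name,pz,org=np.array([180,100]),sc=2.9):
    import pickle
    im,c,s=pickle.load(open(name+'.pkl','rb'))
    px=np.array([(np.array(p)+0.5)/sc-0.5+org for p in pz.values()]); L=np.array([LOC[k] for k in pz],float); yaw=s['tcp_rot'][2]
    def f(q):
        R=Rn.from_euler('ZYX',[yaw,q[0],0]).as_matrix()
        return (proj((L-[0,0,33])@R.T+s['eef_pos']+q[1:],c)-px).ravel()
    r=least_squares(f,[.2,0,0,5.5],x_scale=[.1,5,5,5]); R=Rn.from_euler('ZYX',[yaw,r.x[0],0]).as_matrix()
    far=(np.array([55,0,-33.]))@R.T+s['eef_pos']+r.x[1:]; near=(np.array([-55,0,-33.]))@R.T+s['eef_pos']+r.x[1:]
    print('theta %.1f'%np.degrees(r.x[0]),'off',r.x[1:].round(1),'rms %.2f'%np.sqrt(np.mean(r.fun**2)),'far',totray(far).round(1),'near',totray(near).round(1))
E
python3 - <<'E'
from fit import *
p=dict(rFL=(345,332),rFR=(450,332),sTL=(339,357),sTR=(453,357))
held('w10',p); heldz('w10',p)
p=dict(bNR=(479,269),bNL=(313,269),sTL=(340,348),sTR=(452,348)); heldz('w8',p)
E
```

```text
theta 5.3 off [-4.4   0.06] rms 0.48 far tray [55.4 65.8  4.5] tcp tray [ 8.  65.6 36.5]
theta 5.7 off [-3.2 -0.   9.4] rms 0.40 far [56.3 65.8  7.6] near [-53.1  65.6  18.6]
theta 14.4 off [-4.   0.1  5.2] rms 0.08 far [45.7 66.2  3. ] near [-60.9  65.9  30.3]
```

Call:
{"fn": "drive_tool", "kwargs": {
  "commands": [
    {"dx": -0.6, "dy": 0, "dz": -1.2, "yaw": 0},
    {"dx": -0.6, "dy": 0, "dz": -1.2, "yaw": 0},
    {"dx": -0.6, "dy": 0, "dz": -1, "yaw": 0},
    {"dx": 0, "dy": 0, "dz": 0, "yaw": 0}
  ]
}}

```text
t: 13.28
eef_pos: [524.4, -153.5, 33.1]
tcp_rot: [3.141, 0.0, 0.034]
ft_force: [-2.6, -1.4, 5.8]
opening: 0.25
```

Call:
{"fn": "drive_tool", "kwargs": {
  "commands": [
    {"dx": -0.6, "dy": 0, "dz": -1, "yaw": 0},
    {"dx": -0.3, "dy": 0, "dz": -0.5, "yaw": 0},
    {"dx": 0, "dy": 0, "dz": 0, "yaw": 0}
  ]
}}

```text
t: 13.53
eef_pos: [523.8, -153.5, 31.9]
tcp_rot: [3.141, -0.001, 0.034]
ft_force: [-4.3, -1.0, 8.4]
opening: 0.248
```

```bash
python3 lookz.py w11; python3 - <<'E'
from h import *
cv2.imwrite('pics/s11.png',cv2.resize(env.read_camera('scene')[180:350,130:340],None,fx=3.5,fy=3.5)[:,:,::-1])
E
```

```text
13.5333 [ 523.8 -153.5   31.9] [ 3.141e+00 -1.000e-03  3.400e-02] [-4.3 -1.   8.4] 0.24753967487955325
```

View pics/w11.png

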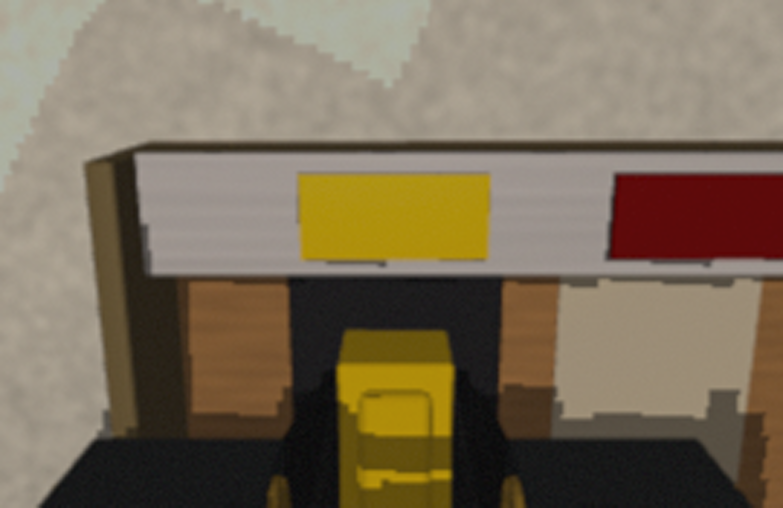

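```bash
python3 - <<'E'
from fit import *
p=dict(rFL=(345,330),rFR=(451,330),sTL=(337,364),sTR=(454,364))
heldz('w11',p)
E
```

```text
theta 1.3 off [-3.2 -0.  11. ] rms 0.41 far [56.6 65.8  8.7] near [-53.3  65.6  11.2]
```

Call:
{"fn": "drive_tool", "kwargs": {
  "commands": [
    {"dx": 0, "dy": 0, "dz": -0.7, "yaw": 0},
    {"dx": 0, "dy": 0, "dz": 0, "yaw": 0}
  ]
}}

```text
t: 13.8
eef_pos: [523.9, -153.5, 31.9]
tcp_rot: [3.141, -0.001, 0.034]
ft_force: [-6.2, -0.6, 18.5]
opening: 0.252
```

Call:
{"fn": "drive_tool", "kwargs": {
  "commands": [
    {"dx": 0, "dy": 0, "dz": -0.7, "yaw": 0},
    {"dx": 0, "dy": 0, "dz": 0, "yaw": 0}
  ]
}}

```text
t: 13.97
eef_pos: [523.9, -153.5, 31.8]
tcp_rot: [3.141, -0.001, 0.034]
ft_force: [-6.7, 1.0, 27.2]
opening: 0.255
```

```bash
python3 lookz.py w12
```

```text
13.9667 [ 523.9 -153.5   31.8] [ 3.141e+00 -1.000e-03  3.400e-02] [-6.7  1.  27.2] 0.2547513742449232
```

View pics/w12.png

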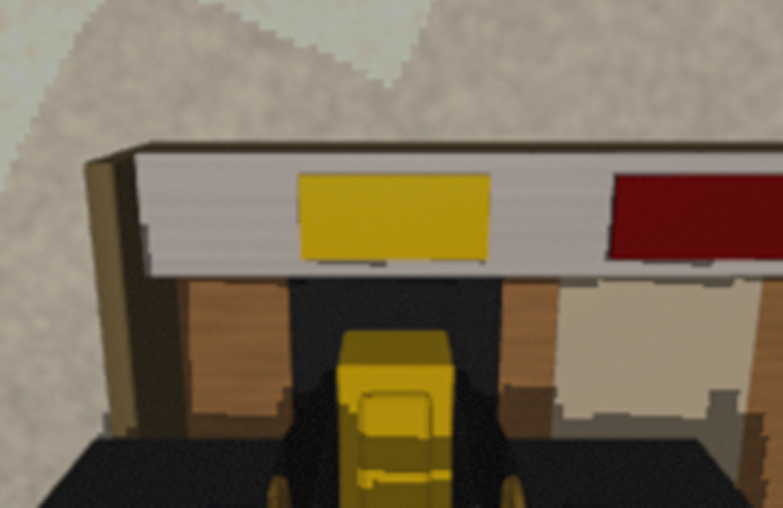

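Call:
{"fn": "drive_tool", "kwargs": {
  "commands": [
    {"dx": 0, "dy": 0, "dz": 1.3, "yaw": 0},
    {"dx": 1, "dy": 0, "dz": 0, "yaw": 0},
    {"dx": 1, "dy": 0, "dz": 0, "yaw": 0},
    {"dx": 0, "dy": 0, "dz": 0, "yaw": 0}
  ]
}}

```text
t: 14.35
eef_pos: [525.2, -153.3, 31.9]
tcp_rot: [-3.142, 0.001, 0.034]
ft_force: [-7.8, 0.2, 14.5]
opening: 0.25
```

Call:
{"fn": "drive_tool", "kwargs": {
  "commands": [
    {"dx": 1, "dy": 0, "dz": 0, "yaw": 0},
    {"dx": 0, "dy": 0, "dz": 0, "yaw": 0}
  ]
}}

```text
t: 14.52
eef_pos: [526.1, -153.3, 31.9]
tcp_rot: [-3.141, 0.001, 0.034]
ft_force: [-8.3, 0.7, 15.7]
opening: 0.249
```

Call:
{"fn": "drive_tool", "kwargs": {
  "commands": [
    {"dx": 1, "dy": 0, "dz": 0, "yaw": 0},
    {"dx": 0, "dy": 0, "dz": 0, "yaw": 0}
  ]
}}

```text
t: 14.68
eef_pos: [527.1, -153.2, 31.9]
tcp_rot: [-3.141, 0.001, 0.034]
ft_force: [-8.9, -0.1, 15.2]
opening: 0.25
```

Call:
{"fn": "drive_tool", "kwargs": {
  "commands": [
    {"dx": 1, "dy": 0, "dz": 0.3, "yaw": 0},
    {"dx": 0, "dy": 0, "dz": 0, "yaw": 0}
  ]
}}

```text
t: 14.85
eef_pos: [527.5, -153.2, 31.9]
tcp_rot: [-3.141, 0.003, 0.034]
ft_force: [-10.8, -1.5, 13.8]
opening: 0.244
```

Call:
{"fn": "drive_tool", "kwargs": {
  "commands": [
    {"dx": 1, "dy": 0, "dz": 0, "yaw": 0},
    {"dx": 0, "dy": 0, "dz": 0, "yaw": 0}
  ]
}}

```text
t: 15.02
eef_pos: [527.7, -153.2, 31.8]
tcp_rot: [-3.141, 0.004, 0.034]
ft_force: [-13.8, -3.0, 16.5]
opening: 0.247
```

Call:
{"fn": "drive_tool", "kwargs": {
  "commands": [
    {"dx": 1, "dy": 0, "dz": 0, "yaw": 0},
    {"dx": 0, "dy": 0, "dz": 0, "yaw": 0}
  ]
}}

```text
t: 15.18
eef_pos: [528.0, -153.2, 31.8]
tcp_rot: [-3.14, 0.006, 0.034]
ft_force: [-17.5, -4.9, 17.5]
opening: 0.249
```

Call:
{"fn": "drive_tool", "kwargs": {
  "commands": [
    {"dx": -1.5, "dy": 0, "dz": 0.5, "yaw": 0},
    {"dx": 0, "dy": 0, "dz": 0, "yaw": 0}
  ]
}}

```text
t: 15.35
eef_pos: [528.0, -153.2, 31.8]
tcp_rot: [-3.141, 0.003, 0.034]
ft_force: [-7.6, -3.6, 6.1]
opening: 0.247
```

Call:
{"fn": "drive_tool", "kwargs": {
  "commands": [
    {"dx": 0, "dy": 0, "dz": 0, "yaw": 0},
    {"dx": 0, "dy": 0, "dz": 0, "yaw": 0},
    {"dx": 0, "dy": 0, "dz": 0, "yaw": 0},
    {"dx": 0, "dy": 0, "dz": 0, "yaw": 0}
  ],
  "grip": 0.47
}}

```text
t: 15.68
eef_pos: [529.6, -153.3, 31.9]
tcp_rot: [3.141, -0.0, 0.034]
ft_force: [0.0, -0.5, -0.4]
opening: 0.452
```

Call:
{"fn": "drive_tool", "kwargs": {
  "commands": [
    {"dx": 0, "dy": 0, "dz": 10, "yaw": 0},
    {"dx": 0, "dy": 0, "dz": 30, "yaw": 0},
    {"dx": -20, "dy": 0, "dz": 30, "yaw": 0},
    {"dx": -30, "dy": 0, "dz": 20, "yaw": 0},
    {"dx": -30, "dy": 0, "dz": 20, "yaw": 0}
  ]
}}

```text
t: 16.1
eef_pos: [448.7, -153.2, 143.7]
tcp_rot: [3.141, -0.001, 0.035]
ft_force: [0.6, -1.2, 0.5]
opening: 0.471
```

Call:
{"fn": "drive_tool", "kwargs": {
  "commands": [
    {"dx": 0, "dy": 0, "dz": 20, "yaw": 0},
    {"dx": 0, "dy": 0, "dz": 20, "yaw": 0},
    {"dx": 0, "dy": 0, "dz": 0, "yaw": 0}
  ]
}}

```text
t: 16.35
eef_pos: [450.3, -153.9, 186.2]
tcp_rot: [3.138, -0.006, 0.034]
ft_force: [0.7, -0.4, 0.6]
opening: 0.47
```

```bash
python3 lookz.py w13; python3 - <<'E'
from h import *
cv2.imwrite('pics/s13.png',cv2.resize(env.read_camera('scene')[180:350,130:340],None,fx=3.5,fy=3.5)[:,:,::-1])
E
```

```text
16.35 [ 450.3 -153.9  186.2] [ 3.138 -0.006  0.034] [ 0.7 -0.4  0.6] 0.4700767003405954
```

View pics/w13.png

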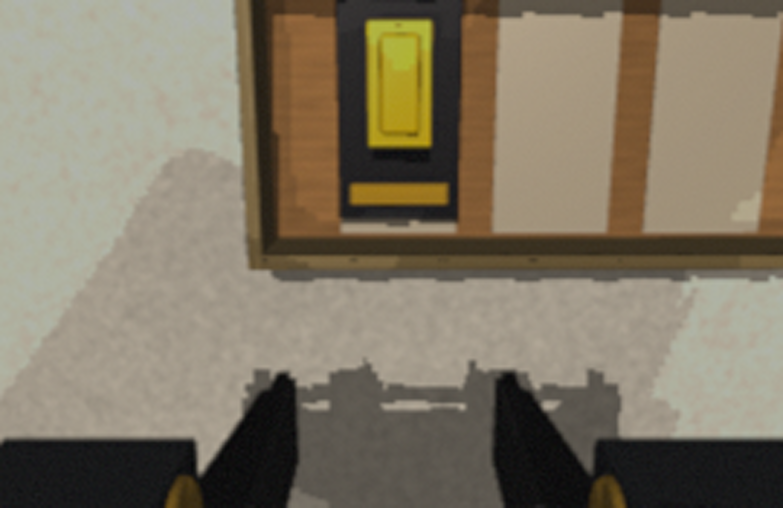

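View pics/s13.png

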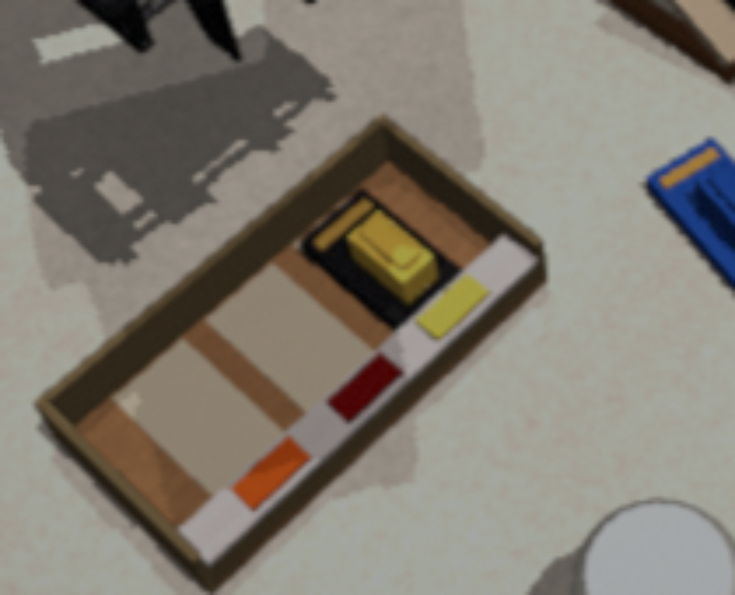

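```bash
python3 - <<'E'
from fit import *
import pickle
im,c,s=pickle.load(open('w13.pkl','rb'))
z=lambda p,h:totray(onz((np.array(p)+.5)/2.9-.5+[180,100],c,h)).round(1)
print(z((340,218),22),z((459,218),22),z((367,148),46),z((433,148),46), z((367,20),46),z((433,20),46),'wall in',z((270,238),46))
E
```

```text
[-49.2  90.5  22. ] [-49.1  40.8  22. ] [-18.3  78.2  46. ] [-18.2  53.3  46. ] [27.6 77.9 46. ] [27.6 53.9 46. ] wall in [-52.9 116.3  46. ]
```

Call:
{"fn": "drive_tool", "kwargs": {
  "commands": [
    {"dx": 6.5, "dy": 39, "dz": 0, "yaw": 0.1},
    {"dx": 6.5, "dy": 39, "dz": 0, "yaw": 0.1},
    {"dx": 6.5, "dy": 39, "dz": 0, "yaw": 0.1},
    {"dx": 6.5, "dy": 39, "dz": 0, "yaw": 0.1},
    {"dx": 6.5, "dy": 39, "dz": 0, "yaw": 0.1}
  ]
}}

```text
t: 16.87
eef_pos: [481.5, 43.6, 181.1]
tcp_rot: [-3.142, 0.002, 0.043]
ft_force: [0.8, 0.5, 0.1]
opening: 0.472
```

Call:
{"fn": "drive_tool", "kwargs": {
  "commands": [
    {"dx": 6.5, "dy": 39, "dz": 0, "yaw": 0.1},
    {"dx": 6.5, "dy": 39, "dz": 0, "yaw": 0.1},
    {"dx": 6.5, "dy": 39, "dz": 0, "yaw": 0},
    {"dx": 6.5, "dy": 39, "dz": 0, "yaw": 0},
    {"dx": 6.5, "dy": 39, "dz": 0, "yaw": 0}
  ]
}}

```text
t: 17.28
eef_pos: [513.8, 238.9, 180.8]
tcp_rot: [3.141, 0.002, 0.047]
ft_force: [1.6, -0.5, 0.1]
opening: 0.467
```

Call:
{"fn": "drive_tool", "kwargs": {
  "commands": [
    {"dx": 6, "dy": 36, "dz": -10, "yaw": 0},
    {"dx": 0, "dy": 0, "dz": -35, "yaw": 0},
    {"dx": 0, "dy": 0, "dz": -30, "yaw": 0},
    {"dx": 0, "dy": 0, "dz": 0, "yaw": 0},
    {"dx": 0, "dy": 0, "dz": 0, "yaw": 0}
  ]
}}

```text
t: 17.7
eef_pos: [519.5, 272.5, 105.5]
tcp_rot: [3.14, 0.004, 0.047]
ft_force: [0.1, -0.1, 1.3]
opening: 0.468
```

```bash
python3 lookz.py w14
```

```text
17.7 [519.5 272.5 105.5] [3.14  0.004 0.047] [ 0.1 -0.1  1.3] 0.46756192390261897
```

View pics/w14.png

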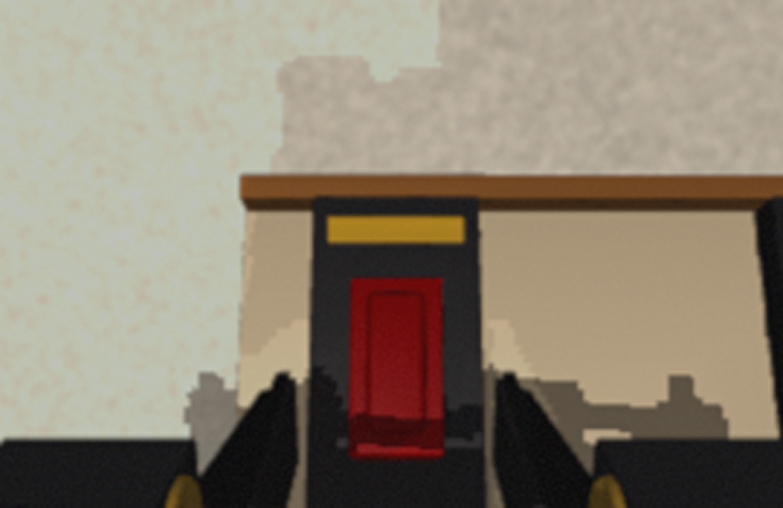

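```bash
python3 - <<'E'
from fit import *
import pickle
im,c,s=pickle.load(open('w14.pkl','rb'))
x,e,f=fitmulti([(dict(TL=(315,199),TR=(478,199),bFL=(327,217),bFR=(464,217),bNR=(465,243),bNL=(327,243),sTL=(351,279),sTR=(442,279),sBR=(444,457),sBL=(348,457)),c,np.array([180,100]),2.9)],(505,270,48)); print(x.round(3),round(e,2),f.round(2).tolist())
print('root',(x[:3]+14*np.array([.5,0,.866])).round(1), s['eef_pos'])
E
```

```text
[5.04577e+02 2.71907e+02 4.68330e+01 4.40000e-02] 0.27 [[-0.6, -0.39], [0.27, -0.28], [0.37, -0.11], [-0.02, -0.02], [-0.17, 0.54], [0.16, 0.46], [-0.08, 0.01], [-0.07, 0.07], [0.07, -0.1], [0.06, -0.14]]
root [511.6 271.9  59. ] [519.46474385 272.49093238 105.50708624]
```

Call:
{"fn": "drive_tool", "kwargs": {
  "commands": [
    {"dx": 1.5, "dy": 0, "dz": -20, "yaw": 0},
    {"dx": 0, "dy": 0, "dz": -10, "yaw": 0},
    {"dx": 0, "dy": 0, "dz": -3, "yaw": 0},
    {"dx": 0, "dy": 0, "dz": 0, "yaw": 0},
    {"dx": 0, "dy": 0, "dz": 0, "yaw": 0}
  ]
}}

```text
t: 18.17
eef_pos: [522.2, 272.6, 75.0]
tcp_rot: [-3.141, -0.001, 0.046]
ft_force: [-0.2, 0.2, 0.1]
opening: 0.469
```

Call:
{"fn": "drive_tool", "kwargs": {
  "commands": [
    {"dx": -0.3, "dy": -0.2, "dz": -4.7, "yaw": 0},
    {"dx": 0, "dy": 0, "dz": 0, "yaw": 0}
  ]
}}

```text
t: 18.33
eef_pos: [521.5, 272.4, 69.4]
tcp_rot: [-3.142, -0.0, 0.046]
ft_force: [0.1, 0.3, 0.6]
opening: 0.465
```

Call:
{"fn": "drive_tool", "kwargs": {
  "commands": [
    {"dx": 0, "dy": 0, "dz": 0, "yaw": 0},
    {"dx": 0, "dy": 0, "dz": 0, "yaw": 0},
    {"dx": 0, "dy": 0, "dz": 0, "yaw": 0},
    {"dx": 0, "dy": 0, "dz": 0, "yaw": 0},
    {"dx": 0, "dy": 0, "dz": 0, "yaw": 0}
  ],
  "grip": 0
}}

```text
t: 18.75
eef_pos: [521.6, 272.5, 69.5]
tcp_rot: [3.142, -0.0, 0.046]
ft_force: [-0.4, -0.6, 1.9]
opening: 0.248
```

Call:
{"fn": "drive_tool", "kwargs": {
  "commands": [
    {"dx": 0, "dy": 0, "dz": 0, "yaw": 0},
    {"dx": 0, "dy": 0, "dz": 2, "yaw": 0},
    {"dx": 0, "dy": 0, "dz": 4, "yaw": 0},
    {"dx": 0, "dy": 0, "dz": 10, "yaw": 0},
    {"dx": 0, "dy": 0, "dz": 15, "yaw": 0}
  ]
}}

```text
t: 19.17
eef_pos: [521.0, 272.3, 100.3]
tcp_rot: [3.141, 0.002, 0.046]
ft_force: [-0.4, -0.5, -1.3]
opening: 0.251
```

```bash
python3 lookz.py w15
```

```text
19.1667 [521.  272.3 100.3] [3.141e+00 2.000e-03 4.600e-02] [-0.4 -0.5 -1.3] 0.2507451613578995
```

View pics/w15.png

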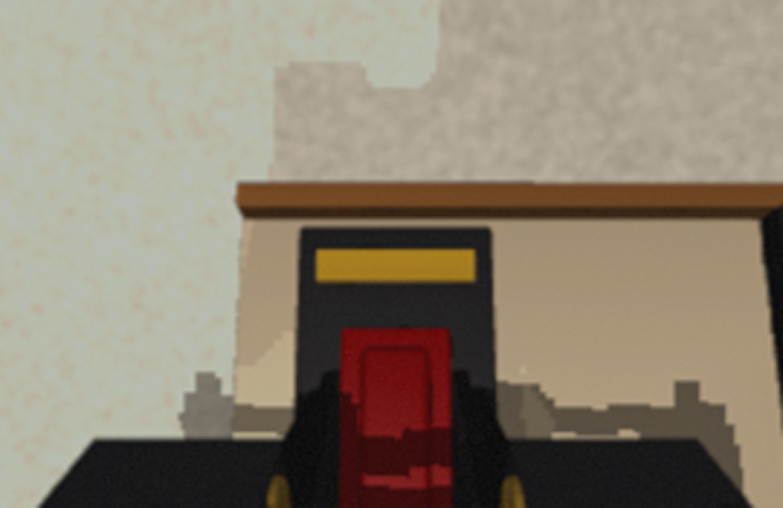

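Call:
{"fn": "drive_tool", "kwargs": {
  "commands": [
    {"dx": 0, "dy": 0, "dz": 31, "yaw": 0},
    {"dx": 0, "dy": 0, "dz": 33, "yaw": 0},
    {"dx": 0, "dy": -20, "dz": 0, "yaw": 0},
    {"dx": 0, "dy": -38, "dz": 0, "yaw": -0.2},
    {"dx": 0, "dy": -38, "dz": 0, "yaw": -0.2}
  ]
}}

```text
t: 19.63
eef_pos: [521.3, 176.2, 165.3]
tcp_rot: [-3.141, -0.002, 0.042]
ft_force: [0.8, 0.3, -0.4]
opening: 0.251
```

Call:
{"fn": "drive_tool", "kwargs": {
  "commands": [
    {"dx": 0, "dy": -38, "dz": 0, "yaw": -0.2},
    {"dx": 0, "dy": -38, "dz": 0, "yaw": -0.2},
    {"dx": 0, "dy": -38, "dz": 0, "yaw": 0},
    {"dx": 0, "dy": -38, "dz": 0, "yaw": 0},
    {"dx": 0, "dy": -38, "dz": 0, "yaw": 0}
  ]
}}

```text
t: 20.05
eef_pos: [521.3, -15.3, 164.9]
tcp_rot: [3.141, -0.001, 0.032]
ft_force: [0.8, 0.1, -1.4]
opening: 0.246
```

Call:
{"fn": "drive_tool", "kwargs": {
  "commands": [
    {"dx": 0, "dy": -38, "dz": 0, "yaw": 0},
    {"dx": 0, "dy": -38, "dz": 0, "yaw": 0},
    {"dx": 0, "dy": -38, "dz": 0, "yaw": 0},
    {"dx": 0, "dy": -38, "dz": 0, "yaw": 0},
    {"dx": 0, "dy": -26, "dz": 0, "yaw": 0}
  ]
}}

```text
t: 20.47
eef_pos: [521.3, -194.6, 164.9]
tcp_rot: [3.141, -0.001, 0.031]
ft_force: [-0.1, 1.2, -2.2]
opening: 0.248
```

Call:
{"fn": "drive_tool", "kwargs": {
  "commands": [
    {"dx": 0, "dy": -20, "dz": 0, "yaw": 0},
    {"dx": 0, "dy": -8, "dz": -30, "yaw": 0},
    {"dx": 0, "dy": 0, "dz": -30, "yaw": 0},
    {"dx": 0, "dy": 0, "dz": -15, "yaw": 0},
    {"dx": 0, "dy": 0, "dz": 0, "yaw": 0}
  ]
}}

```text
t: 20.88
eef_pos: [520.1, -219.1, 86.7]
tcp_rot: [-3.139, 0.004, 0.032]
ft_force: [0.6, 1.0, -0.7]
opening: 0.253
```

Call:
{"fn": "drive_tool", "kwargs": {
  "commands": [
    {"dx": 0, "dy": 0, "dz": 0, "yaw": 0},
    {"dx": 0, "dy": 0, "dz": 0, "yaw": 0}
  ]
}}

```text
t: 21.05
eef_pos: [522.2, -219.7, 90.6]
tcp_rot: [3.141, -0.001, 0.033]
ft_force: [0.1, 0.4, -0.3]
opening: 0.254
```

```bash
python3 lookz.py w16
```

```text
21.05 [ 522.2 -219.7   90.6] [ 3.141e+00 -1.000e-03  3.300e-02] [ 0.1  0.4 -0.3] 0.2537059021799531
```

View pics/w16.png

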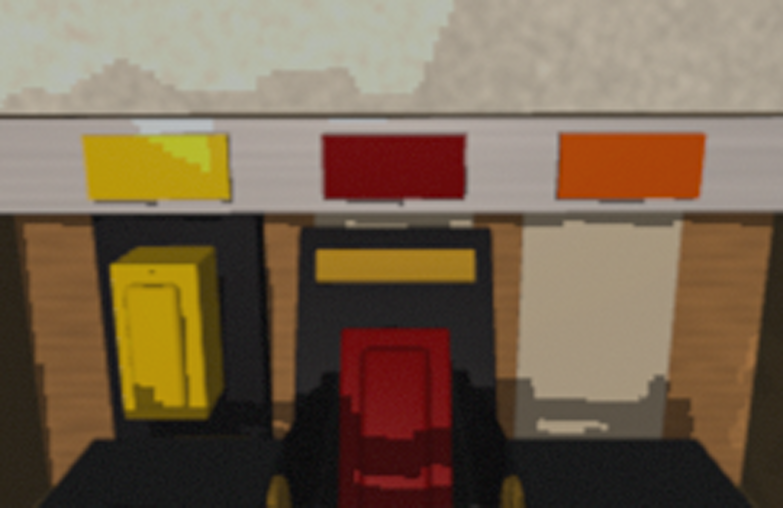

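Call:
{"fn": "drive_tool", "kwargs": {
  "commands": [
    {"dx": -1.3, "dy": 0.3, "dz": -20, "yaw": 0},
    {"dx": 0, "dy": 0, "dz": -8, "yaw": 0},
    {"dx": 0, "dy": 0, "dz": -3, "yaw": 0},
    {"dx": 0, "dy": 0, "dz": 0, "yaw": 0},
    {"dx": 0, "dy": 0, "dz": 0, "yaw": 0}
  ]
}}

```text
t: 21.52
eef_pos: [520.5, -219.3, 59.0]
tcp_rot: [3.141, -0.0, 0.032]
ft_force: [0.8, -0.6, -1.0]
opening: 0.252
```

Same grip as before, so I repeat the proven sequence.

Call:
{"fn": "drive_tool", "kwargs": {
  "commands": [
    {"dx": 0, "dy": 0, "dz": -1, "yaw": 0},
    {"dx": -1, "dy": 0, "dz": -1.2, "yaw": 0},
    {"dx": -1, "dy": 0, "dz": -1, "yaw": 0},
    {"dx": -1.2, "dy": 0, "dz": -1, "yaw": 0},
    {"dx": 0, "dy": 0, "dz": 0, "yaw": 0}
  ]
}}

```text
t: 21.93
eef_pos: [517.4, -219.4, 54.7]
tcp_rot: [3.141, -0.001, 0.032]
ft_force: [0.1, 1.4, 3.9]
opening: 0.248
```

Call:
{"fn": "drive_tool", "kwargs": {
  "commands": [
    {"dx": -1.2, "dy": 0, "dz": -0.7, "yaw": 0},
    {"dx": 0, "dy": 0, "dz": 0, "yaw": 0}
  ]
}}

```text
t: 22.1
eef_pos: [516.2, -219.4, 54.0]
tcp_rot: [3.141, -0.002, 0.032]
ft_force: [0.9, 1.4, 5.6]
opening: 0.25
```

```bash
python3 lookz.py w17
```

```text
22.1 [ 516.2 -219.4   54. ] [ 3.141e+00 -2.000e-03  3.200e-02] [0.9 1.4 5.6] 0.24966082998813632
```

View pics/w17.png

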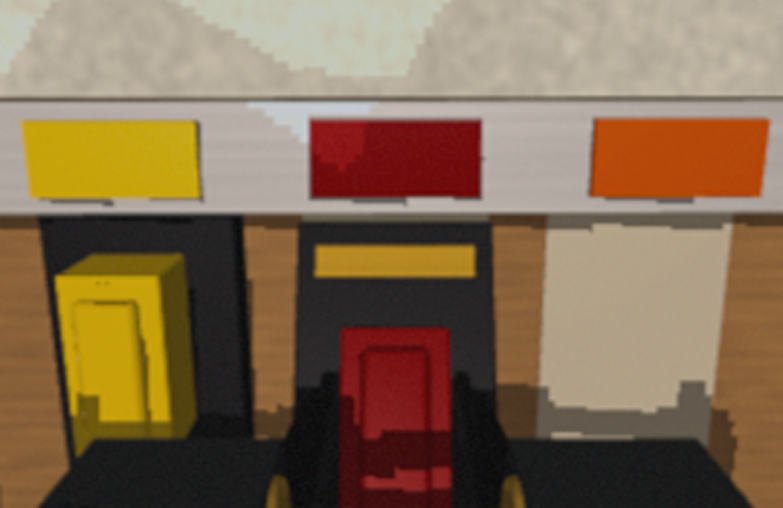

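```bash
python3 - <<'E'
from fit import *
held('w17',dict(bFL=(315,245),bFR=(475,245),bNR=(476,277),bNL=(315,277),sTL=(341,328),sTR=(450,328)))
heldz('w17',dict(bFL=(315,245),bFR=(475,245),bNR=(476,277),bNL=(315,277),sTL=(341,328),sTR=(450,328)))
E
```

```text
theta 27.8 off [-0.34  0.31] rms 0.14 far tray [28.8  0.3  4.8] tcp tray [-4.2  0.  54. ]
theta 28.0 off [-0.   0.3  6.4] rms 0.12 far [28.9  0.3  5.5] near [-68.2   0.3  57. ]
```

Call:
{"fn": "drive_tool", "kwargs": {
  "commands": [
    {"dx": -1.2, "dy": 0, "dz": -0.8, "yaw": 0},
    {"dx": -0.6, "dy": 0, "dz": -0.4, "yaw": 0},
    {"dx": 0, "dy": 0, "dz": 0, "yaw": 0},
    {"dx": 0, "dy": 0, "dz": 1, "yaw": 0},
    {"dx": 4, "dy": 0, "dz": 0, "yaw": 0}
  ]
}}

```text
t: 22.57
eef_pos: [517.4, -219.1, 53.3]
tcp_rot: [-3.141, 0.001, 0.032]
ft_force: [0.2, -0.1, -1.0]
opening: 0.252
```

Call:
{"fn": "drive_tool", "kwargs": {
  "commands": [
    {"dx": 4, "dy": 0, "dz": 0, "yaw": 0},
    {"dx": 4, "dy": 0, "dz": 0, "yaw": 0},
    {"dx": 3.5, "dy": 0, "dz": 0, "yaw": 0},
    {"dx": 0, "dy": 0, "dz": 0, "yaw": 0},
    {"dx": 0, "dy": 0, "dz": -1, "yaw": 0}
  ]
}}

```text
t: 22.98
eef_pos: [530.0, -219.3, 52.5]
tcp_rot: [3.141, -0.001, 0.033]
ft_force: [-4.4, 1.2, 12.2]
opening: 0.25
```

Call:
{"fn": "drive_tool", "kwargs": {
  "commands": [
    {"dx": -1, "dy": 0, "dz": -1, "yaw": 0},
    {"dx": -1, "dy": 0, "dz": -1, "yaw": 0},
    {"dx": -1, "dy": 0, "dz": -1, "yaw": 0},
    {"dx": -1, "dy": 0, "dz": -1, "yaw": 0},
    {"dx": 0, "dy": 0, "dz": 0, "yaw": 0}
  ]
}}

```text
t: 23.4
eef_pos: [525.5, -219.4, 48.7]
tcp_rot: [3.141, -0.001, 0.032]
ft_force: [-1.5, 0.6, 7.5]
opening: 0.25
```

```bash
python3 lookz.py w18
```

```text
23.4 [ 525.5 -219.4   48.7] [ 3.141e+00 -1.000e-03  3.200e-02] [-1.5  0.6  7.5] 0.2496221593896704
```

View pics/w18.png

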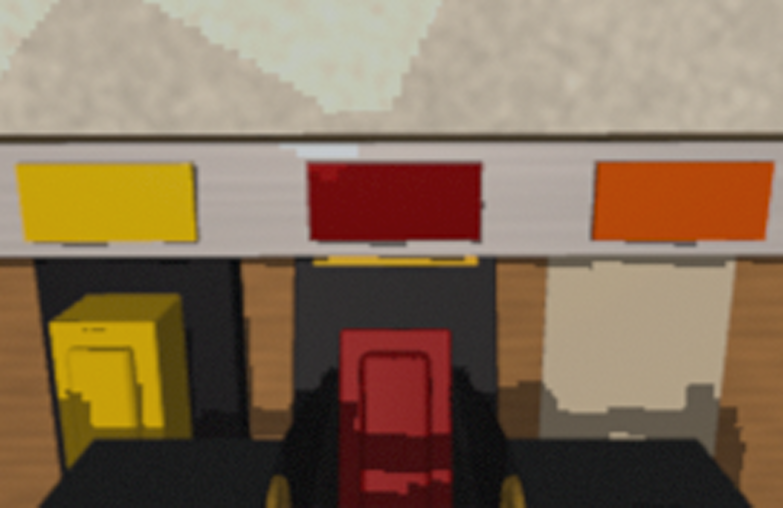

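```bash
python3 - <<'E'
from fit import *
p=dict(bNR=(477,266),bNL=(314,266),sTL=(340,331),sTR=(451,330))
held('w18',p);heldz('w18',p)
E
```

```text
theta 21.0 off [-0.58  0.35] rms 0.13 far tray [44.1  0.1  3.9] tcp tray [ 5.1 -0.3 48.7]
theta 20.9 off [-0.7  0.3  5.3] rms 0.12 far [44.1  0.1  3.6] near [-58.7   0.1  42.8]
```

Call:
{"fn": "drive_tool", "kwargs": {
  "commands": [
    {"dx": 0, "dy": 0, "dz": 1.2, "yaw": 0},
    {"dx": 2, "dy": 0, "dz": 0, "yaw": 0},
    {"dx": 2, "dy": 0, "dz": 0, "yaw": 0},
    {"dx": 0, "dy": 0, "dz": -1.2, "yaw": 0},
    {"dx": -0.8, "dy": 0, "dz": -1, "yaw": 0}
  ]
}}

```text
t: 23.87
eef_pos: [528.9, -219.3, 47.6]
tcp_rot: [3.141, -0.0, 0.033]
ft_force: [-3.6, 0.8, 9.9]
opening: 0.247
```

Call:
{"fn": "drive_tool", "kwargs": {
  "commands": [
    {"dx": -0.7, "dy": 0, "dz": -1, "yaw": 0},
    {"dx": -0.7, "dy": 0, "dz": -1, "yaw": 0},
    {"dx": -0.7, "dy": 0, "dz": -1, "yaw": 0},
    {"dx": -0.7, "dy": 0, "dz": -1, "yaw": 0},
    {"dx": 0, "dy": 0, "dz": 0, "yaw": 0}
  ]
}}

```text
t: 24.28
eef_pos: [525.7, -219.3, 43.6]
tcp_rot: [3.141, 0.0, 0.032]
ft_force: [-4.1, -0.6, 9.1]
opening: 0.251
```

Call:
{"fn": "drive_tool", "kwargs": {
  "commands": [
    {"dx": 0, "dy": 0, "dz": 1.5, "yaw": 0},
    {"dx": 3, "dy": 0, "dz": 0.5, "yaw": 0},
    {"dx": 3, "dy": 0, "dz": 0, "yaw": 0},
    {"dx": 0, "dy": 0, "dz": 0, "yaw": 0},
    {"dx": 0, "dy": 0, "dz": 0, "yaw": 0}
  ]
}}

```text
t: 24.7
eef_pos: [532.1, -219.1, 45.0]
tcp_rot: [-3.142, 0.0, 0.033]
ft_force: [0.5, -0.8, -1.0]
opening: 0.252
```

```bash
python3 lookz.py w19
```

```text
24.7 [ 532.1 -219.1   45. ] [-3.142  0.     0.033] [ 0.5 -0.8 -1. ] 0.25203087806133967
```

View pics/w19.png

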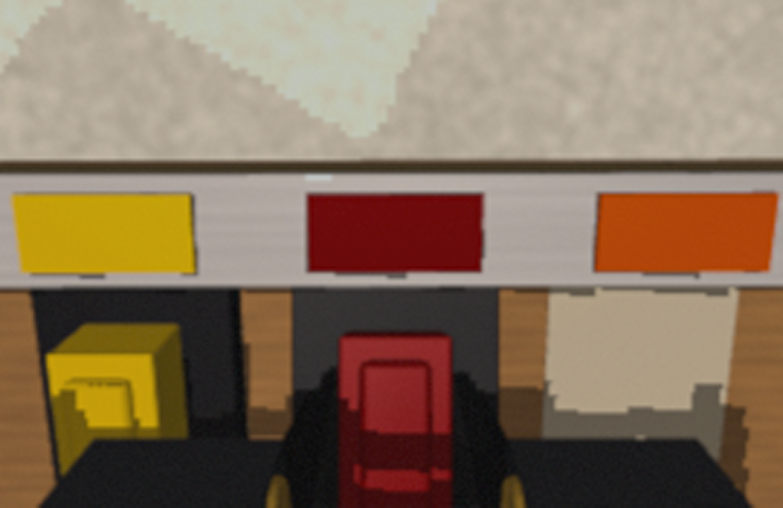

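Call:
{"fn": "drive_tool", "kwargs": {
  "commands": [
    {"dx": -0.5, "dy": 0, "dz": -1.5, "yaw": 0},
    {"dx": -0.9, "dy": 0, "dz": -1.2, "yaw": 0},
    {"dx": -0.9, "dy": 0, "dz": -1.2, "yaw": 0},
    {"dx": -0.9, "dy": 0, "dz": -1.2, "yaw": 0},
    {"dx": 0, "dy": 0, "dz": 0, "yaw": 0}
  ]
}}

```text
t: 25.17
eef_pos: [528.7, -219.4, 40.5]
tcp_rot: [3.141, -0.001, 0.032]
ft_force: [-1.5, 0.1, 5.6]
opening: 0.247
```

Call:
{"fn": "drive_tool", "kwargs": {
  "commands": [
    {"dx": -0.8, "dy": 0, "dz": -1.2, "yaw": 0},
    {"dx": -0.8, "dy": 0, "dz": -1.2, "yaw": 0},
    {"dx": -0.8, "dy": 0, "dz": -1.2, "yaw": 0},
    {"dx": 0, "dy": 0, "dz": 0, "yaw": 0}
  ]
}}

```text
t: 25.5
eef_pos: [526.1, -219.4, 36.9]
tcp_rot: [3.141, -0.0, 0.032]
ft_force: [-2.4, -0.3, 6.3]
opening: 0.249
```

Call:
{"fn": "drive_tool", "kwargs": {
  "commands": [
    {"dx": -0.6, "dy": 0, "dz": -1.2, "yaw": 0},
    {"dx": -0.6, "dy": 0, "dz": -1.2, "yaw": 0},
    {"dx": -0.6, "dy": 0, "dz": -1, "yaw": 0},
    {"dx": 0, "dy": 0, "dz": 0, "yaw": 0}
  ]
}}

```text
t: 25.83
eef_pos: [524.2, -219.4, 33.5]
tcp_rot: [3.141, -0.0, 0.032]
ft_force: [-2.8, -0.8, 6.3]
opening: 0.25
```

```bash
python3 lookz.py w20
```

```text
25.8333 [ 524.2 -219.4   33.5] [ 3.141 -0.     0.032] [-2.8 -0.8  6.3] 0.24975172699899886
```

View pics/w20.png

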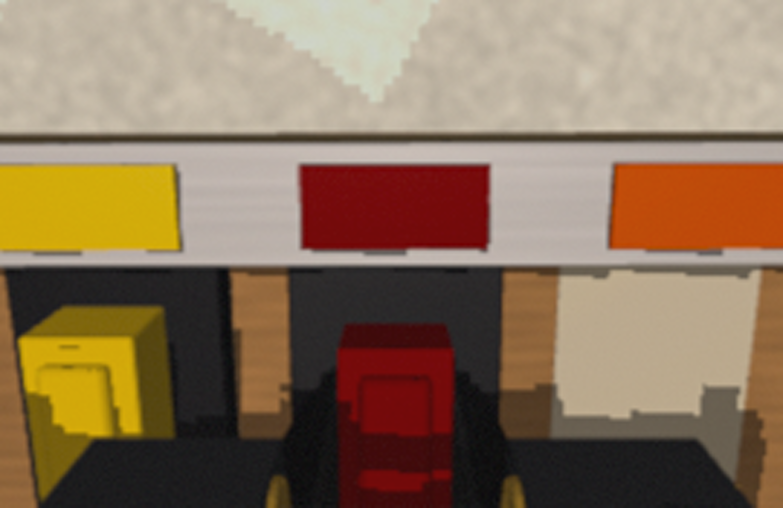

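Call:
{"fn": "drive_tool", "kwargs": {
  "commands": [
    {"dx": -0.6, "dy": 0, "dz": -1.2, "yaw": 0},
    {"dx": -0.5, "dy": 0, "dz": -1, "yaw": 0},
    {"dx": 0, "dy": 0, "dz": 0, "yaw": 0}
  ]
}}

```text
t: 26.13
eef_pos: [523.1, -219.4, 31.3]
tcp_rot: [3.141, -0.0, 0.032]
ft_force: [-3.4, 0.1, 5.6]
opening: 0.252
```

Call:
{"fn": "drive_tool", "kwargs": {
  "commands": [
    {"dx": -0.4, "dy": 0, "dz": -0.8, "yaw": 0},
    {"dx": 0, "dy": 0, "dz": 0, "yaw": 0}
  ]
}}

```text
t: 26.3
eef_pos: [522.8, -219.5, 30.5]
tcp_rot: [3.141, -0.0, 0.032]
ft_force: [-3.9, -0.7, 7.0]
opening: 0.25
```

Call:
{"fn": "drive_tool", "kwargs": {
  "commands": [
    {"dx": -0.4, "dy": 0, "dz": -0.8, "yaw": 0},
    {"dx": 0, "dy": 0, "dz": 0, "yaw": 0}
  ]
}}

```text
t: 26.47
eef_pos: [522.4, -219.5, 29.7]
tcp_rot: [3.141, -0.0, 0.032]
ft_force: [-4.7, -0.8, 7.3]
opening: 0.248
```

```bash
python3 lookz.py w21
```

```text
26.4667 [ 522.4 -219.5   29.7] [ 3.141 -0.     0.032] [-4.7 -0.8  7.3] 0.2480446300099268
```

View pics/w21.png

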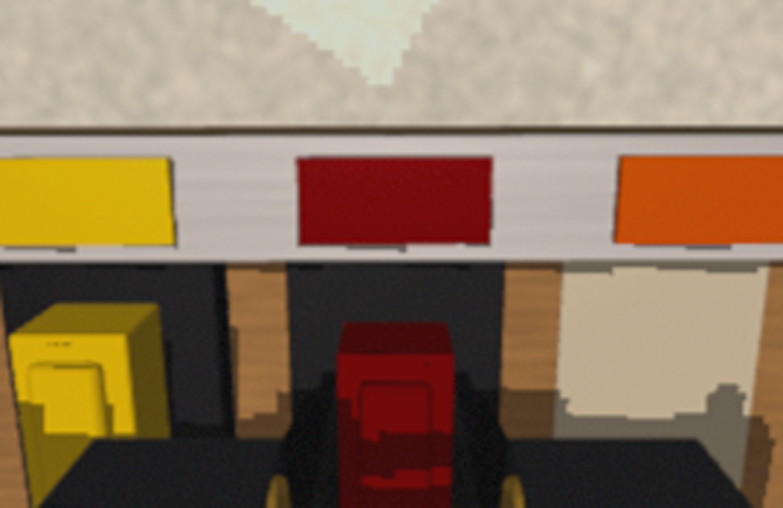

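```bash
python3 - <<'E'
from fit import *
heldz('w20',dict(rFL=(345,325),rFR=(450,325),sTL=(338,349),sTR=(453,349)))
heldz('w21',dict(rFL=(345,323),rFR=(450,323),sTL=(337,353),sTR=(454,353)))
E
```

```text
theta 5.8 off [-1.3  0.1  9.9] rms 0.40 far [54.  -0.1  5. ] near [-55.5  -0.1  16.1]
theta 2.8 off [-1.3  0.1 10.4] rms 0.32 far [54.  -0.1  4.5] near [-55.9  -0.1   9.9]
```

Call:
{"fn": "drive_tool", "kwargs": {
  "commands": [
    {"dx": -0.3, "dy": 0, "dz": -0.8, "yaw": 0},
    {"dx": 0, "dy": 0, "dz": 0, "yaw": 0}
  ]
}}

```text
t: 26.68
eef_pos: [522.1, -219.5, 29.0]
tcp_rot: [3.141, -0.0, 0.032]
ft_force: [-4.2, -0.4, 7.7]
opening: 0.251
```

Call:
{"fn": "drive_tool", "kwargs": {
  "commands": [
    {"dx": -0.3, "dy": 0, "dz": -0.8, "yaw": 0},
    {"dx": 0, "dy": 0, "dz": 0, "yaw": 0}
  ]
}}

```text
t: 26.85
eef_pos: [522.1, -219.5, 29.0]
tcp_rot: [3.141, -0.001, 0.032]
ft_force: [-4.6, -0.3, 16.2]
opening: 0.248
```

Call:
{"fn": "drive_tool", "kwargs": {
  "commands": [
    {"dx": 0.5, "dy": 0, "dz": 0.6, "yaw": 0},
    {"dx": 1, "dy": 0, "dz": 0, "yaw": 0},
    {"dx": 1, "dy": 0, "dz": 0, "yaw": 0},
    {"dx": 1, "dy": 0, "dz": 0, "yaw": 0},
    {"dx": 0, "dy": 0, "dz": 0, "yaw": 0}
  ]
}}

```text
t: 27.27
eef_pos: [525.2, -219.3, 29.0]
tcp_rot: [3.141, 0.0, 0.032]
ft_force: [-5.4, -0.0, 10.8]
opening: 0.251
```

Call:
{"fn": "drive_tool", "kwargs": {
  "commands": [
    {"dx": 1, "dy": 0, "dz": 0, "yaw": 0},
    {"dx": 1, "dy": 0, "dz": 0, "yaw": 0},
    {"dx": 0, "dy": 0, "dz": 0, "yaw": 0}
  ]
}}

```text
t: 27.52
eef_pos: [526.8, -219.3, 29.0]
tcp_rot: [-3.142, 0.001, 0.032]
ft_force: [-7.2, -0.7, 11.5]
opening: 0.248
```

Call:
{"fn": "drive_tool", "kwargs": {
  "commands": [
    {"dx": 1, "dy": 0, "dz": 0, "yaw": 0},
    {"dx": 0, "dy": 0, "dz": 0, "yaw": 0}
  ]
}}

```text
t: 27.68
eef_pos: [526.9, -219.3, 29.0]
tcp_rot: [-3.141, 0.003, 0.033]
ft_force: [-11.6, -2.1, 13.7]
opening: 0.25
```

Call:
{"fn": "drive_tool", "kwargs": {
  "commands": [
    {"dx": 1, "dy": 0, "dz": 0, "yaw": 0},
    {"dx": 0, "dy": 0, "dz": 0, "yaw": 0}
  ]
}}

```text
t: 27.85
eef_pos: [527.2, -219.2, 28.9]
tcp_rot: [-3.141, 0.004, 0.033]
ft_force: [-15.5, -2.3, 15.3]
opening: 0.252
```

Against the wall. Unload, release, retreat.

Call:
{"fn": "drive_tool", "kwargs": {
  "commands": [
    {"dx": -1.5, "dy": 0, "dz": 0.5, "yaw": 0},
    {"dx": 0, "dy": 0, "dz": 0, "yaw": 0}
  ]
}}

```text
t: 28.02
eef_pos: [527.1, -219.3, 28.9]
tcp_rot: [-3.141, 0.001, 0.032]
ft_force: [-6.5, -2.1, 7.0]
opening: 0.247
```

Call:
{"fn": "drive_tool", "kwargs": {
  "commands": [
    {"dx": 0, "dy": 0, "dz": 0, "yaw": 0},
    {"dx": 0, "dy": 0, "dz": 0, "yaw": 0},
    {"dx": 0, "dy": 0, "dz": 0, "yaw": 0},
    {"dx": 0, "dy": 0, "dz": 0, "yaw": 0}
  ],
  "grip": 0.47
}}

```text
t: 28.35
eef_pos: [528.2, -219.2, 28.7]
tcp_rot: [3.141, -0.0, 0.032]
ft_force: [0.7, 0.1, 0.3]
opening: 0.447
```

Call:
{"fn": "drive_tool", "kwargs": {
  "commands": [
    {"dx": 0, "dy": 0, "dz": 10, "yaw": 0},
    {"dx": 0, "dy": 0, "dz": 30, "yaw": 0},
    {"dx": -20, "dy": 0, "dz": 30, "yaw": 0},
    {"dx": -30, "dy": 0, "dz": 20, "yaw": 0},
    {"dx": -30, "dy": 0, "dz": 20, "yaw": 0}
  ]
}}

```text
t: 28.77
eef_pos: [447.4, -219.0, 140.5]
tcp_rot: [3.141, -0.001, 0.033]
ft_force: [-0.5, -0.6, 0.4]
opening: 0.471
```

Call:
{"fn": "drive_tool", "kwargs": {
  "commands": [
    {"dx": 0, "dy": 0, "dz": 20, "yaw": 0},
    {"dx": 0, "dy": 0, "dz": 20, "yaw": 0},
    {"dx": 0, "dy": 0, "dz": 0, "yaw": 0},
    {"dx": 0, "dy": 0, "dz": 0, "yaw": 0}
  ]
}}

```text
t: 29.1
eef_pos: [448.3, -219.4, 180.2]
tcp_rot: [3.14, -0.002, 0.032]
ft_force: [-0.6, 0.1, 0.3]
opening: 0.474
```

```bash
python3 lookz.py w22
```

```text
29.1 [ 448.3 -219.4  180.2] [ 3.14e+00 -2.00e-03  3.20e-02] [-0.6  0.1  0.3] 0.47444123316648146
```

View pics/w22.png

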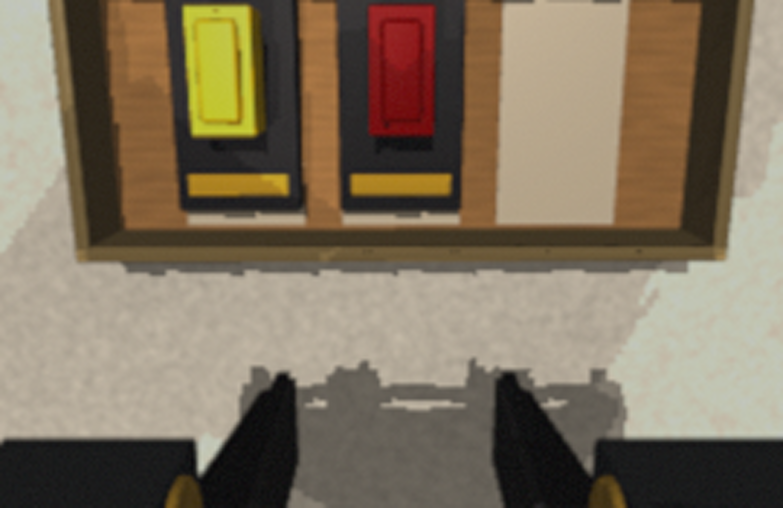

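Call:
{"fn": "drive_tool", "kwargs": {
  "commands": [
    {"dx": 8, "dy": 35.5, "dz": 0, "yaw": 0.1},
    {"dx": 8, "dy": 35.5, "dz": 0, "yaw": 0.1},
    {"dx": 8, "dy": 35.5, "dz": 0, "yaw": 0.1},
    {"dx": 8, "dy": 35.5, "dz": 0, "yaw": 0.1},
    {"dx": 8, "dy": 35.5, "dz": 0, "yaw": 0.1}
  ]
}}

```text
t: 29.57
eef_pos: [487.7, -39.9, 177.8]
tcp_rot: [-3.141, 0.002, 0.041]
ft_force: [-0.2, -0.0, 0.4]
opening: 0.469
```

Call:
{"fn": "drive_tool", "kwargs": {
  "commands": [
    {"dx": 8, "dy": 35.5, "dz": 0, "yaw": 0.1},
    {"dx": 8, "dy": 35.5, "dz": 0, "yaw": 0.1},
    {"dx": 8, "dy": 35.5, "dz": 0, "yaw": 0.1},
    {"dx": 8, "dy": 35.5, "dz": 0, "yaw": 0},
    {"dx": 8, "dy": 35, "dz": 0, "yaw": 0}
  ]
}}

```text
t: 29.98
eef_pos: [527.7, 137.4, 177.6]
tcp_rot: [3.141, 0.002, 0.047]
ft_force: [0.9, -0.2, 0.6]
opening: 0.47
```

Call:
{"fn": "drive_tool", "kwargs": {
  "commands": [
    {"dx": 0, "dy": 0, "dz": -30, "yaw": 0},
    {"dx": 0, "dy": 0, "dz": -30, "yaw": 0},
    {"dx": 0, "dy": 0, "dz": -10, "yaw": 0},
    {"dx": 0, "dy": 0, "dz": 0, "yaw": 0},
    {"dx": 0, "dy": 0, "dz": 0, "yaw": 0}
  ]
}}

```text
t: 30.4
eef_pos: [528.0, 135.0, 108.7]
tcp_rot: [3.141, 0.002, 0.046]
ft_force: [0.6, -0.1, 0.8]
opening: 0.469
```

```bash
python3 lookz.py w23
```

```text
30.4 [528.  135.  108.7] [3.141e+00 2.000e-03 4.600e-02] [ 0.6 -0.1  0.8] 0.469373912193987
```

View pics/w23.png

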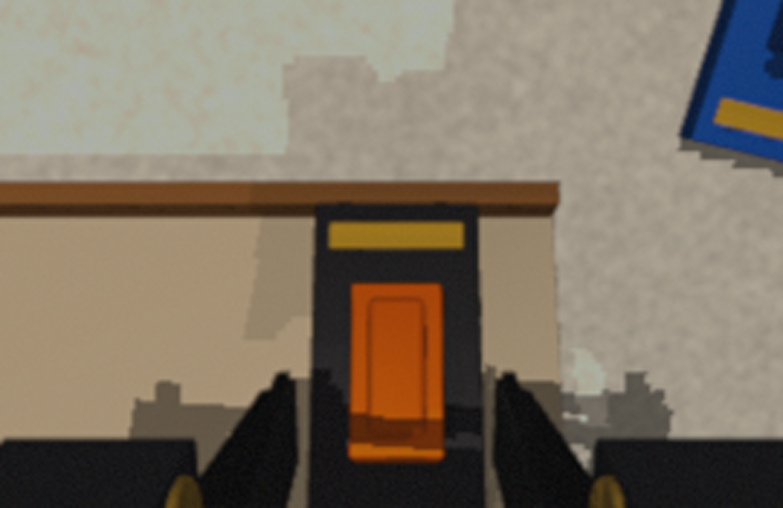

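```bash
python3 - <<'E'
from fit import *
import pickle
im,c,s=pickle.load(open('w23.pkl','rb'))
x,e,f=fitmulti([(dict(TL=(316,205),TR=(478,205),bFL=(328,222),bFR=(464,222),bNR=(464,248),bNL=(328,248),sTL=(351,284),sTR=(442,284),sBR=(444,461),sBL=(348,461)),c,np.array([180,100]),2.9)],(512,135,48)); print(x.round(3),round(e,2))
print('root',(x[:3]+14*np.array([.5,0,.866])).round(1), s['eef_pos'])
E
```

```text
[5.11448e+02 1.34431e+02 4.87400e+01 4.30000e-02] 0.3
root [518.4 134.4  60.9] [527.9882705  135.03814138 108.66661861]
```

Call:
{"fn": "drive_tool", "kwargs": {
  "commands": [
    {"dx": 0.3, "dy": -0.2, "dz": -22, "yaw": 0},
    {"dx": 0, "dy": 0, "dz": -10, "yaw": 0},
    {"dx": 0, "dy": 0, "dz": -4, "yaw": 0},
    {"dx": 0, "dy": 0, "dz": 0, "yaw": 0},
    {"dx": 0, "dy": 0, "dz": 0, "yaw": 0}
  ]
}}

```text
t: 30.87
eef_pos: [528.6, 135.0, 73.5]
tcp_rot: [3.142, -0.001, 0.046]
ft_force: [0.3, -0.6, 0.1]
opening: 0.469
```

Call:
{"fn": "drive_tool", "kwargs": {
  "commands": [
    {"dx": 0, "dy": -0.2, "dz": -2.7, "yaw": 0},
    {"dx": 0, "dy": 0, "dz": 0, "yaw": 0}
  ]
}}

```text
t: 31.03
eef_pos: [528.5, 134.9, 70.5]
tcp_rot: [3.142, -0.001, 0.046]
ft_force: [-0.2, -0.3, 0.7]
opening: 0.471
```

Call:
{"fn": "drive_tool", "kwargs": {
  "commands": [
    {"dx": 0, "dy": 0, "dz": 0, "yaw": 0},
    {"dx": 0, "dy": 0, "dz": 0, "yaw": 0},
    {"dx": 0, "dy": 0, "dz": 0, "yaw": 0},
    {"dx": 0, "dy": 0, "dz": 0, "yaw": 0},
    {"dx": 0, "dy": 0, "dz": 0, "yaw": 0}
  ],
  "grip": 0
}}

```text
t: 31.45
eef_pos: [528.4, 134.9, 70.3]
tcp_rot: [3.142, -0.0, 0.046]
ft_force: [-0.7, 0.4, 1.3]
opening: 0.25
```

Call:
{"fn": "drive_tool", "kwargs": {
  "commands": [
    {"dx": 0, "dy": 0, "dz": 0, "yaw": 0},
    {"dx": 0, "dy": 0, "dz": 2, "yaw": 0},
    {"dx": 0, "dy": 0, "dz": 4, "yaw": 0},
    {"dx": 0, "dy": 0, "dz": 10, "yaw": 0},
    {"dx": 0, "dy": 0, "dz": 15, "yaw": 0}
  ]
}}

```text
t: 31.87
eef_pos: [527.8, 134.8, 101.2]
tcp_rot: [3.141, 0.002, 0.046]
ft_force: [0.7, -0.3, -1.7]
opening: 0.252
```

```bash
python3 lookz.py w24
```

```text
31.8667 [527.8 134.8 101.2] [3.141e+00 2.000e-03 4.600e-02] [ 0.7 -0.3 -1.7] 0.25161735758061016
```

View pics/w24.png

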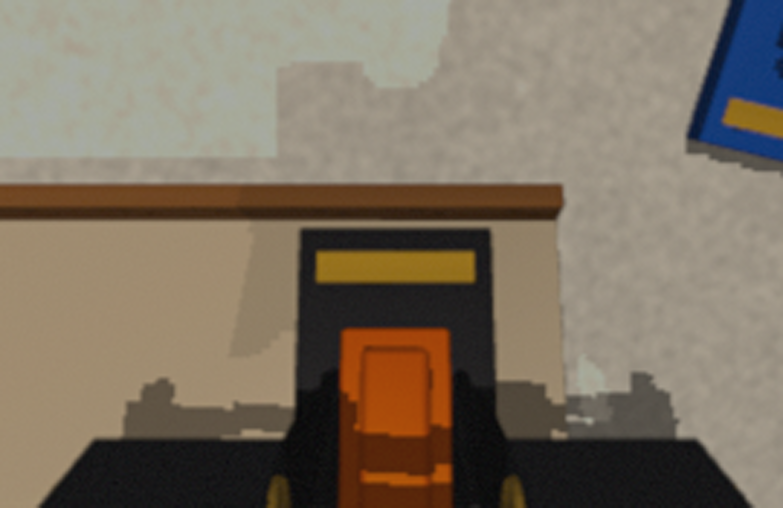

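Call:
{"fn": "drive_tool", "kwargs": {
  "commands": [
    {"dx": 0, "dy": 0, "dz": 31, "yaw": 0},
    {"dx": 0, "dy": 0, "dz": 33, "yaw": 0},
    {"dx": 0, "dy": -20, "dz": 0, "yaw": 0},
    {"dx": -1, "dy": -38, "dz": 0, "yaw": -0.2},
    {"dx": -1, "dy": -38, "dz": 0, "yaw": -0.2}
  ]
}}

```text
t: 32.33
eef_pos: [526.3, 38.6, 166.2]
tcp_rot: [3.141, -0.002, 0.042]
ft_force: [0.2, -0.2, -2.5]
opening: 0.249
```

Call:
{"fn": "drive_tool", "kwargs": {
  "commands": [
    {"dx": -1, "dy": -38, "dz": 0, "yaw": -0.2},
    {"dx": -1, "dy": -38, "dz": 0, "yaw": -0.2},
    {"dx": -1, "dy": -38, "dz": 0, "yaw": 0},
    {"dx": 0, "dy": -38, "dz": 0, "yaw": 0},
    {"dx": 0, "dy": -38, "dz": 0, "yaw": 0}
  ]
}}

```text
t: 32.75
eef_pos: [522.9, -153.0, 165.6]
tcp_rot: [3.141, -0.001, 0.032]
ft_force: [1.1, -0.2, -2.2]
opening: 0.252
```

Call:
{"fn": "drive_tool", "kwargs": {
  "commands": [
    {"dx": 0, "dy": -38, "dz": 0, "yaw": 0},
    {"dx": 0, "dy": -38, "dz": 0, "yaw": 0},
    {"dx": 0, "dy": -35, "dz": 0, "yaw": 0},
    {"dx": 0, "dy": -23, "dz": 0, "yaw": 0},
    {"dx": 0, "dy": 0, "dz": -10, "yaw": 0}
  ]
}}

```text
t: 33.17
eef_pos: [523.8, -289.8, 156.6]
tcp_rot: [3.138, -0.003, 0.029]
ft_force: [0.0, 0.9, -2.2]
opening: 0.249
```

Call:
{"fn": "drive_tool", "kwargs": {
  "commands": [
    {"dx": 0, "dy": 0, "dz": -30, "yaw": 0},
    {"dx": 0, "dy": 0, "dz": -25, "yaw": 0},
    {"dx": 0, "dy": 0, "dz": -10, "yaw": 0},
    {"dx": 0, "dy": 0, "dz": 0, "yaw": 0},
    {"dx": 0, "dy": 0, "dz": 0, "yaw": 0}
  ]
}}

```text
t: 33.58
eef_pos: [523.6, -284.9, 90.6]
tcp_rot: [-3.142, 0.0, 0.033]
ft_force: [-0.2, -0.5, -1.2]
opening: 0.251
```

```bash
python3 lookz.py w25
```

```text
33.5833 [ 523.6 -284.9   90.6] [-3.142  0.     0.033] [-0.2 -0.5 -1.2] 0.2508204892259659
```

View pics/w25.png

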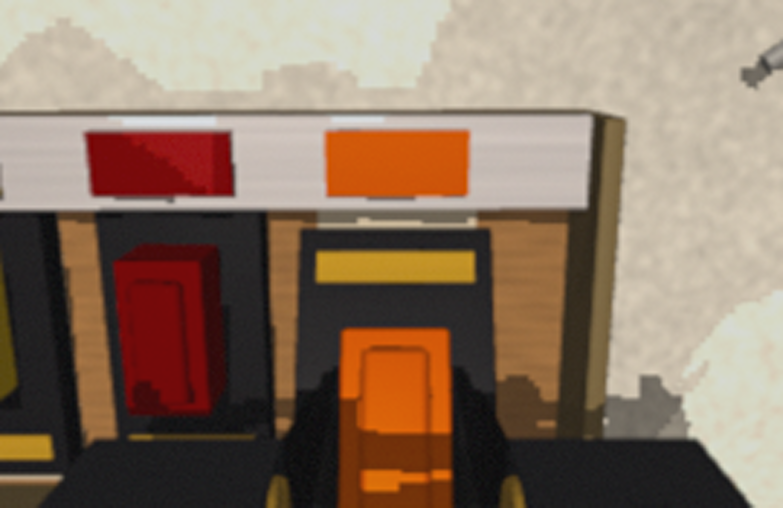

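Call:
{"fn": "drive_tool", "kwargs": {
  "commands": [
    {"dx": -0.6, "dy": -0.2, "dz": -20, "yaw": 0},
    {"dx": 0, "dy": 0, "dz": -8, "yaw": 0},
    {"dx": 0, "dy": 0, "dz": -3, "yaw": 0},
    {"dx": 0, "dy": 0, "dz": 0, "yaw": 0},
    {"dx": 0, "dy": 0, "dz": 0, "yaw": 0}
  ]
}}

```text
t: 34.05
eef_pos: [523.0, -285.5, 59.9]
tcp_rot: [3.141, -0.001, 0.032]
ft_force: [0.1, -0.3, -2.0]
opening: 0.249
```

Call:
{"fn": "drive_tool", "kwargs": {
  "commands": [
    {"dx": 0, "dy": 0, "dz": -1, "yaw": 0},
    {"dx": -1, "dy": 0, "dz": -1.2, "yaw": 0},
    {"dx": -1, "dy": 0, "dz": -1, "yaw": 0},
    {"dx": -1.2, "dy": 0, "dz": -1, "yaw": 0},
    {"dx": 0, "dy": 0, "dz": 0, "yaw": 0}
  ]
}}

```text
t: 34.47
eef_pos: [519.8, -285.5, 55.5]
tcp_rot: [3.141, -0.001, 0.032]
ft_force: [0.4, 0.9, 3.1]
opening: 0.25
```

Call:
{"fn": "drive_tool", "kwargs": {
  "commands": [
    {"dx": -1.2, "dy": 0, "dz": -0.8, "yaw": 0},
    {"dx": -1.2, "dy": 0, "dz": -0.8, "yaw": 0},
    {"dx": 0, "dy": 0, "dz": 0, "yaw": 0}
  ]
}}

```text
t: 34.72
eef_pos: [517.3, -285.6, 53.8]
tcp_rot: [3.141, -0.001, 0.032]
ft_force: [0.6, -0.5, 4.6]
opening: 0.25
```

```bash
python3 lookz.py w26
```

```text
34.7167 [ 517.3 -285.6   53.8] [ 3.141e+00 -1.000e-03  3.200e-02] [ 0.6 -0.5  4.6] 0.24988318012866806
```

View pics/w26.png

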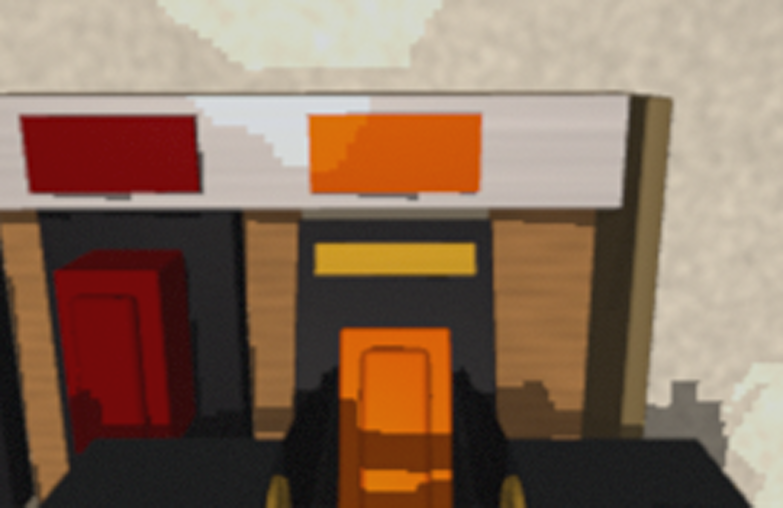

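```bash
python3 - <<'E'
from fit import *
p=dict(bFL=(315,243),bFR=(475,243),bNR=(476,275),bNL=(315,275),sTL=(341,329),sTR=(450,329))
held('w26',p);heldz('w26',p)
E
```

```text
theta 26.5 off [-0.5   0.34] rms 0.14 far tray [ 28.8 -65.8   5.5] tcp tray [ -5.3 -66.1  53.8]
theta 26.5 off [-0.5  0.3  5.5] rms 0.14 far [ 28.7 -65.8   5.3] near [-69.7 -65.8  54.4]
```

Call:
{"fn": "drive_tool", "kwargs": {
  "commands": [
    {"dx": 0, "dy": 0, "dz": 1, "yaw": 0},
    {"dx": 4, "dy": 0, "dz": 0, "yaw": 0},
    {"dx": 4, "dy": 0, "dz": 0, "yaw": 0},
    {"dx": 4, "dy": 0, "dz": 0, "yaw": 0},
    {"dx": 3.5, "dy": 0, "dz": 0, "yaw": 0}
  ]
}}

```text
t: 35.18
eef_pos: [533.1, -285.3, 54.3]
tcp_rot: [-3.142, 0.0, 0.033]
ft_force: [-0.9, -0.1, 0.8]
opening: 0.251
```

Call:
{"fn": "drive_tool", "kwargs": {
  "commands": [
    {"dx": 0, "dy": 0, "dz": 0, "yaw": 0},
    {"dx": 0, "dy": 0, "dz": -1, "yaw": 0},
    {"dx": -1, "dy": 0, "dz": -1, "yaw": 0},
    {"dx": -1, "dy": 0, "dz": -1, "yaw": 0},
    {"dx": 0, "dy": 0, "dz": 0, "yaw": 0}
  ]
}}

```text
t: 35.6
eef_pos: [530.7, -285.4, 51.9]
tcp_rot: [3.141, -0.001, 0.032]
ft_force: [-0.2, 1.5, 6.9]
opening: 0.25
```

Call:
{"fn": "drive_tool", "kwargs": {
  "commands": [
    {"dx": -1, "dy": 0, "dz": -1, "yaw": 0},
    {"dx": -1, "dy": 0, "dz": -1, "yaw": 0},
    {"dx": -0.5, "dy": 0, "dz": -0.5, "yaw": 0},
    {"dx": 0, "dy": 0, "dz": 0, "yaw": 0}
  ]
}}

```text
t: 35.93
eef_pos: [528.0, -285.5, 49.5]
tcp_rot: [3.141, -0.001, 0.032]
ft_force: [-2.5, 0.1, 7.8]
opening: 0.252
```

```bash
python3 lookz.py w27
```

```text
35.9333 [ 528.  -285.5   49.5] [ 3.141e+00 -1.000e-03  3.200e-02] [-2.5  0.1  7.8] 0.25215422824821093
```

View pics/w27.png

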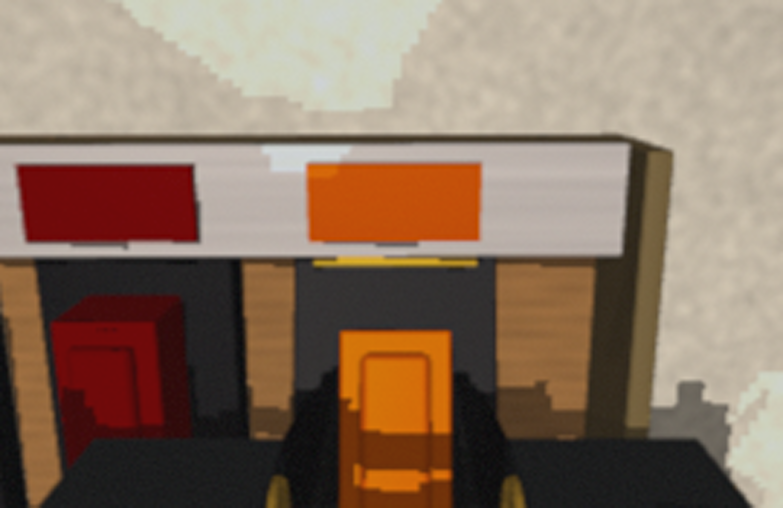

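Call:
{"fn": "drive_tool", "kwargs": {
  "commands": [
    {"dx": 0, "dy": 0, "dz": 1.2, "yaw": 0},
    {"dx": 2, "dy": 0, "dz": 0, "yaw": 0},
    {"dx": 2, "dy": 0, "dz": 0, "yaw": 0},
    {"dx": 0, "dy": 0, "dz": -1.2, "yaw": 0},
    {"dx": -0.8, "dy": 0, "dz": -1, "yaw": 0}
  ]
}}

```text
t: 36.4
eef_pos: [531.4, -285.4, 48.3]
tcp_rot: [3.141, 0.0, 0.033]
ft_force: [-4.2, 1.1, 9.8]
opening: 0.252
```

Call:
{"fn": "drive_tool", "kwargs": {
  "commands": [
    {"dx": -0.7, "dy": 0, "dz": -1, "yaw": 0},
    {"dx": -0.7, "dy": 0, "dz": -1, "yaw": 0},
    {"dx": -0.7, "dy": 0, "dz": -1, "yaw": 0},
    {"dx": -0.7, "dy": 0, "dz": -1, "yaw": 0},
    {"dx": 0, "dy": 0, "dz": 0, "yaw": 0}
  ]
}}

```text
t: 36.82
eef_pos: [528.3, -285.4, 44.3]
tcp_rot: [3.141, 0.0, 0.032]
ft_force: [-4.6, 0.2, 8.2]
opening: 0.246
```

Call:
{"fn": "drive_tool", "kwargs": {
  "commands": [
    {"dx": 0, "dy": 0, "dz": 1.5, "yaw": 0},
    {"dx": 3, "dy": 0, "dz": 0.5, "yaw": 0},
    {"dx": 3, "dy": 0, "dz": 0, "yaw": 0},
    {"dx": 0, "dy": 0, "dz": 0, "yaw": 0},
    {"dx": 0, "dy": 0, "dz": 0, "yaw": 0}
  ]
}}

```text
t: 37.23
eef_pos: [534.7, -285.2, 45.6]
tcp_rot: [-3.142, 0.0, 0.033]
ft_force: [0.3, 0.2, -2.0]
opening: 0.251
```

```bash
python3 lookz.py w28
```

```text
37.2333 [ 534.7 -285.2   45.6] [-3.142  0.     0.033] [ 0.3  0.2 -2. ] 0.2512920448661842
```

View pics/w28.png

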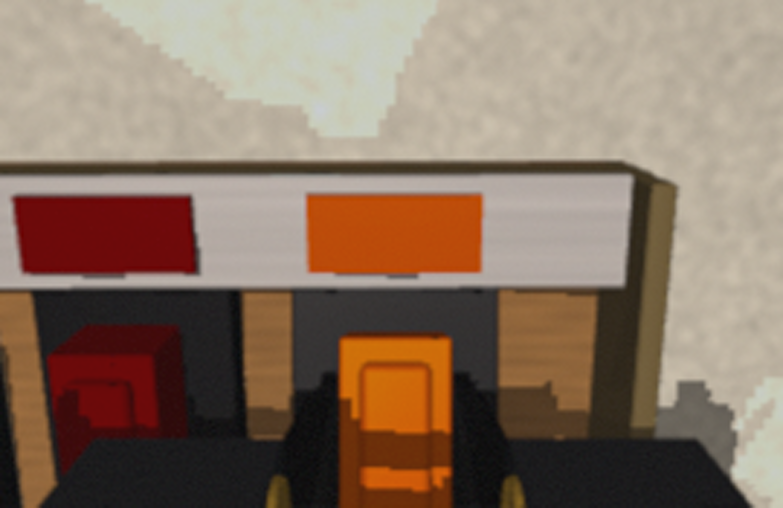

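Matches the cherry state; continue the same arc.

Call:
{"fn": "drive_tool", "kwargs": {
  "commands": [
    {"dx": -0.5, "dy": 0, "dz": -1.5, "yaw": 0},
    {"dx": -0.9, "dy": 0, "dz": -1.2, "yaw": 0},
    {"dx": -0.9, "dy": 0, "dz": -1.2, "yaw": 0},
    {"dx": -0.9, "dy": 0, "dz": -1.2, "yaw": 0},
    {"dx": 0, "dy": 0, "dz": 0, "yaw": 0}
  ]
}}

```text
t: 37.7
eef_pos: [531.2, -285.5, 41.1]
tcp_rot: [3.141, -0.0, 0.032]
ft_force: [-1.6, 0.5, 4.6]
opening: 0.253
```

Call:
{"fn": "drive_tool", "kwargs": {
  "commands": [
    {"dx": -0.8, "dy": 0, "dz": -1.2, "yaw": 0},
    {"dx": -0.8, "dy": 0, "dz": -1.2, "yaw": 0},
    {"dx": -0.8, "dy": 0, "dz": -1.2, "yaw": 0},
    {"dx": 0, "dy": 0, "dz": 0, "yaw": 0}
  ]
}}

```text
t: 38.03
eef_pos: [528.6, -285.5, 37.5]
tcp_rot: [3.141, -0.0, 0.032]
ft_force: [-3.1, 0.8, 6.2]
opening: 0.249
```

Call:
{"fn": "drive_tool", "kwargs": {
  "commands": [
    {"dx": -0.6, "dy": 0, "dz": -1.2, "yaw": 0},
    {"dx": -0.6, "dy": 0, "dz": -1.2, "yaw": 0},
    {"dx": -0.6, "dy": 0, "dz": -1, "yaw": 0},
    {"dx": 0, "dy": 0, "dz": 0, "yaw": 0}
  ]
}}

```text
t: 38.37
eef_pos: [526.7, -285.5, 34.1]
tcp_rot: [3.141, 0.0, 0.032]
ft_force: [-3.2, -0.1, 4.9]
opening: 0.253
```

Call:
{"fn": "drive_tool", "kwargs": {
  "commands": [
    {"dx": -0.6, "dy": 0, "dz": -1.2, "yaw": 0},
    {"dx": -0.5, "dy": 0, "dz": -1, "yaw": 0},
    {"dx": 0, "dy": 0, "dz": 0, "yaw": 0}
  ]
}}

```text
t: 38.62
eef_pos: [525.6, -285.5, 31.9]
tcp_rot: [3.141, 0.0, 0.032]
ft_force: [-3.0, -0.0, 5.8]
opening: 0.252
```

```bash
python3 lookz.py w29
```

```text
38.6167 [ 525.6 -285.5   31.9] [3.141 0.    0.032] [-3.  -0.   5.8] 0.2519810746789057
```

View pics/w29.png

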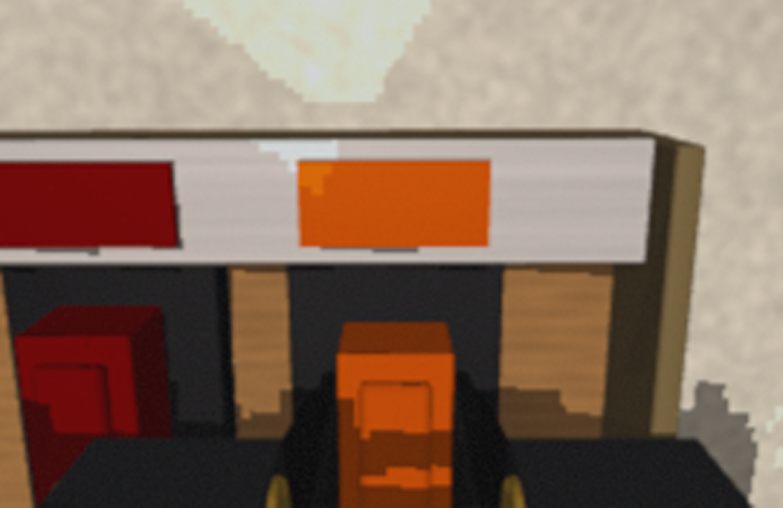

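Call:
{"fn": "drive_tool", "kwargs": {
  "commands": [
    {"dx": -0.4, "dy": 0, "dz": -0.8, "yaw": 0},
    {"dx": 0, "dy": 0, "dz": 0, "yaw": 0}
  ]
}}

```text
t: 38.83
eef_pos: [525.3, -285.5, 31.1]
tcp_rot: [3.141, 0.0, 0.032]
ft_force: [-3.4, -1.1, 6.3]
opening: 0.249
```

Call:
{"fn": "drive_tool", "kwargs": {
  "commands": [
    {"dx": -0.4, "dy": 0, "dz": -0.8, "yaw": 0},
    {"dx": 0, "dy": 0, "dz": 0, "yaw": 0}
  ]
}}

```text
t: 39.0
eef_pos: [525.1, -285.6, 30.8]
tcp_rot: [3.141, -0.001, 0.032]
ft_force: [-3.6, 0.6, 9.7]
opening: 0.25
```

Call:
{"fn": "drive_tool", "kwargs": {
  "commands": [
    {"dx": -0.3, "dy": 0, "dz": -0.8, "yaw": 0},
    {"dx": 0, "dy": 0, "dz": 0, "yaw": 0}
  ]
}}

```text
t: 39.17
eef_pos: [525.1, -285.6, 30.8]
tcp_rot: [3.141, -0.001, 0.032]
ft_force: [-5.2, 2.8, 17.2]
opening: 0.249
```

Call:
{"fn": "drive_tool", "kwargs": {
  "commands": [
    {"dx": -0.2, "dy": 0, "dz": -0.5, "yaw": 0},
    {"dx": 0, "dy": 0, "dz": 0, "yaw": 0}
  ]
}}

```text
t: 39.33
eef_pos: [525.1, -285.6, 30.8]
tcp_rot: [3.14, -0.002, 0.032]
ft_force: [-5.3, 3.4, 22.7]
opening: 0.249
```

Call:
{"fn": "drive_tool", "kwargs": {
  "commands": [
    {"dx": 0.5, "dy": 0, "dz": 1, "yaw": 0},
    {"dx": 1, "dy": 0, "dz": 0, "yaw": 0},
    {"dx": 1, "dy": 0, "dz": 0, "yaw": 0},
    {"dx": 1, "dy": 0, "dz": 0, "yaw": 0},
    {"dx": 0, "dy": 0, "dz": 0, "yaw": 0}
  ]
}}

```text
t: 39.75
eef_pos: [527.8, -285.6, 30.8]
tcp_rot: [3.141, 0.0, 0.032]
ft_force: [-7.3, 0.7, 14.0]
opening: 0.251
```

Call:
{"fn": "drive_tool", "kwargs": {
  "commands": [
    {"dx": 1, "dy": 0, "dz": 0, "yaw": 0},
    {"dx": 1, "dy": 0, "dz": 0, "yaw": 0},
    {"dx": 0, "dy": 0, "dz": 0, "yaw": 0}
  ]
}}

```text
t: 40.0
eef_pos: [529.6, -285.6, 30.7]
tcp_rot: [3.141, 0.001, 0.032]
ft_force: [-8.1, 0.5, 14.8]
opening: 0.249
```

Call:
{"fn": "drive_tool", "kwargs": {
  "commands": [
    {"dx": 1, "dy": 0, "dz": 0, "yaw": 0},
    {"dx": 0, "dy": 0, "dz": 0, "yaw": 0}
  ]
}}

```text
t: 40.17
eef_pos: [529.8, -285.6, 30.7]
tcp_rot: [-3.141, 0.002, 0.033]
ft_force: [-12.5, -1.5, 17.2]
opening: 0.251
```

Call:
{"fn": "drive_tool", "kwargs": {
  "commands": [
    {"dx": 1, "dy": 0, "dz": 0, "yaw": 0},
    {"dx": 0, "dy": 0, "dz": 0, "yaw": 0}
  ]
}}

```text
t: 40.33
eef_pos: [530.1, -285.5, 30.7]
tcp_rot: [-3.141, 0.004, 0.033]
ft_force: [-16.2, -2.1, 18.0]
opening: 0.25
```

Call:
{"fn": "drive_tool", "kwargs": {
  "commands": [
    {"dx": -1.5, "dy": 0, "dz": 0.6, "yaw": 0},
    {"dx": 0, "dy": 0, "dz": 0, "yaw": 0}
  ]
}}

```text
t: 40.5
eef_pos: [530.0, -285.6, 30.7]
tcp_rot: [3.141, 0.001, 0.032]
ft_force: [-6.8, -0.8, 8.0]
opening: 0.251
```

Call:
{"fn": "drive_tool", "kwargs": {
  "commands": [
    {"dx": 0, "dy": 0, "dz": 0, "yaw": 0},
    {"dx": 0, "dy": 0, "dz": 0, "yaw": 0},
    {"dx": 0, "dy": 0, "dz": 0, "yaw": 0},
    {"dx": 0, "dy": 0, "dz": 0, "yaw": 0}
  ],
  "grip": 0.47
}}

```text
t: 40.83
eef_pos: [530.9, -285.2, 30.1]
tcp_rot: [3.142, -0.0, 0.033]
ft_force: [0.1, 0.4, 0.3]
opening: 0.448
```

Call:
{"fn": "drive_tool", "kwargs": {
  "commands": [
    {"dx": 0, "dy": 0, "dz": 10, "yaw": 0},
    {"dx": 0, "dy": 0, "dz": 30, "yaw": 0},
    {"dx": -20, "dy": 0, "dz": 30, "yaw": 0},
    {"dx": -30, "dy": 20, "dz": 20, "yaw": 0},
    {"dx": -30, "dy": 20, "dz": 20, "yaw": 0}
  ]
}}

```text
t: 41.25
eef_pos: [450.1, -245.2, 141.7]
tcp_rot: [3.141, -0.001, 0.032]
ft_force: [0.1, 0.1, 0.1]
opening: 0.471
```

Call:
{"fn": "drive_tool", "kwargs": {
  "commands": [
    {"dx": -10, "dy": 20, "dz": 35, "yaw": 0},
    {"dx": -10, "dy": 6, "dz": 35, "yaw": 0},
    {"dx": 0, "dy": 0, "dz": 0, "yaw": 0},
    {"dx": 0, "dy": 0, "dz": 0, "yaw": 0},
    {"dx": 0, "dy": 0, "dz": 0, "yaw": 0}
  ]
}}

```text
t: 41.67
eef_pos: [430.8, -219.4, 210.3]
tcp_rot: [3.141, -0.001, 0.032]
ft_force: [-0.4, 0.8, -0.2]
opening: 0.47
```

```bash
python3 lookz.py w30; python3 - <<'E'
from h import *
cv2.imwrite('pics/s30.png',cv2.resize(env.read_camera('scene')[180:380,130:340],None,fx=2.9,fy=2.9)[:,:,::-1])
cv2.imwrite('pics/t30.png',env.read_camera('top')[:,:,::-1])
E
```

```text
41.6667 [ 430.8 -219.4  210.3] [ 3.141e+00 -1.000e-03  3.200e-02] [-0.4  0.8 -0.2] 0.4701882425973268
```

View pics/w30.png

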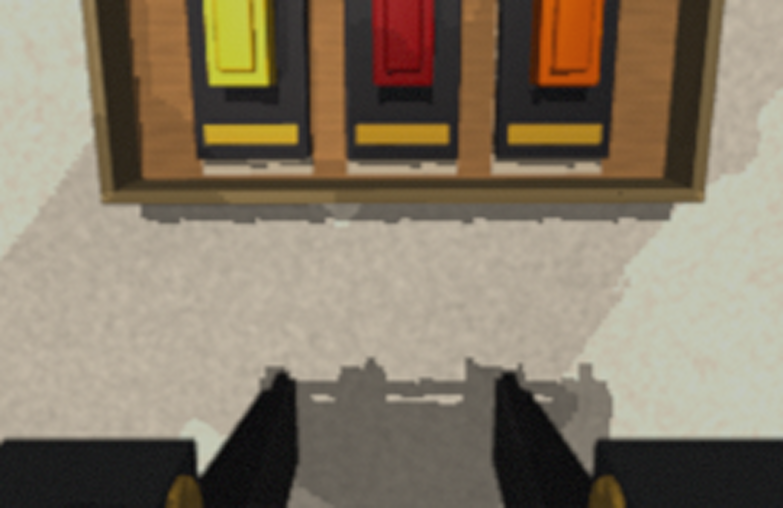

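View pics/s30.png

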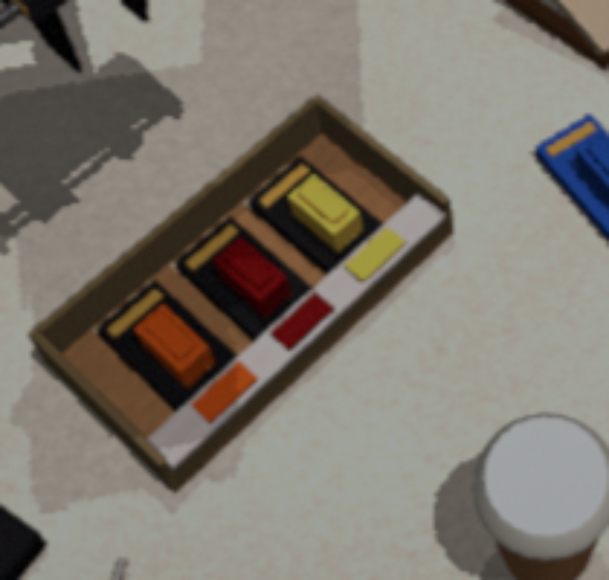

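View pics/t30.png

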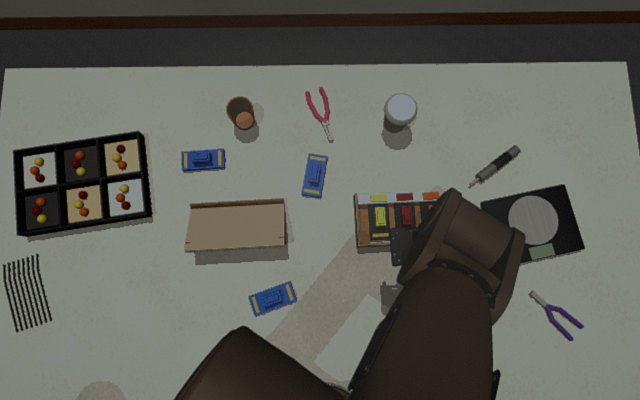

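```bash
python3 - <<'E'
from fit import *
import pickle
im,c,s=pickle.load(open('w30.pkl','rb'))
z=lambda p,h:totray(onz((np.array(p)+.5)/2.9-.5+[180,100],c,h)).round(1)
for n,a,b,sa,sb in [('lemon',(198,157),(311,157),(210,86),(274,86)),('cherry',(347,157),(458,157),(374,86),(434,86)),('honey',(497,157),(609,157),(538,86),(601,86))]:
    print(n,z(a,22),z(b,22),'stone',z(sa,46),z(sb,46))
E
```

```text
lemon [-48.8  89.5  22. ] [-48.8  40.   22. ] stone [-18.3  77.1  46. ] [-18.3  51.5  46. ]
cherry [-48.8  24.2  22. ] [-48.8 -24.5  22. ] stone [-18.3  11.6  46. ] [-18.3 -12.4  46. ]
honey [-48.8 -41.6  22. ] [-48.8 -90.7  22. ] stone [-18.3 -54.   46. ] [-18.3 -79.1  46. ]
```

```bash
python3 -c "
from cell import env
print(env.job_done()); print(env.state()['t'])"
```

```text
the job is handed in; nothing more can be done
None
the job is handed in; nothing more can be done
```

I placed all three blocks in the tray and handed the job in at about 41.8 s. The hand-in returned no verdict.

**How each block was placed:** I gripped it by its stone on the rack and set its far end on the tray floor under the keeper rail. I then turned it flat in the grip against the floor in small, force-checked steps and pushed it against the far wall. I released it only once it was flat and at the wall.

**Last checks (wrist view, tray coordinates):**

| Block | Sideways offset from its chip | Near edge, x (home is -50 mm) |
|---|---|---|
| lemon | about -1.3 mm | about -49 mm |
| cherry | about -0.2 mm | about -49 mm |
| honey | about -0.2 mm | about -49 mm |

- **Position:** these offsets are within about 2 mm of calibration error, and the blocks look square to the tray. An earlier view gave lemon about -0.3 mm.
- **At the wall and flat:** the forward push stalled for all three as the horizontal force rose to about 15–17 N. The downward force rose sharply with no further travel when each went flat. I did not measure the final tilt from an image.
- **Bystanders:** the coffee cup, pliers and tumbler look unmoved by eye in the last top picture. The arm was clear and the wrist force near zero.

**What disagreed:**
- The in-hand height estimate often read the far edge 3–5 mm too low against the floor, so I relied on the force readings there.
- The lemon block slipped about 3–4 mm in the grip while being turned, and may have touched the near wall. I lifted it slightly, moved it forward and finished normally.

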